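# Free the worn links from the link carrier

### The job

Unload the link carrier: first turn its lock knob clockwise all the way to the stop, which draws the keeper strip back off the links. Then, with the forked tool, straddle the stem of the spring bar of each link and push its collar sideways, away from the pocket, until the link pops up (never push the bars with the fingers); put every link into the small empty red bin (not the large one with paper in it) and hang the forked tool back in its rest. Last, with the pockets empty, turn the knob back anticlockwise to its other stop. Leave the other things on the bench alone.

Things in the scene. Friction and masses are not known exactly. Their poses are not given: they have to be found in the camera images.
- carrier: link carrier, fixed: base 134 (x) x 256 (y) x 12 mm; pockets 1, 2, 3 centred at local x 0, y -90, -35, +20 mm; knob at (-10, +92). Origin on the bench; x away from the robot, z up. Pocket walls: local x -28 to 28, 38 mm above the bench. Before them the bars' stems are bare over x -28 to -48 (floor 12 mm up), then collars, then a spring rail, x -70 to -92, 38 mm high. Flat pocket floors, 12 mm up
- lock_knob (a joint): lock knob, rad: 0 to 2.4, grows clockwise seen from above, stop at 2.4; stays where left, takes about 0.1 N m. Starts between 0 and 0.6. At 0 its grip bar lies along the carrier's x. It draws a dark keeper strip (20 mm wide, 41 to 46 mm above the bench) from over the far edge of the links' feet, local x 10 to 30 mm at 0, back to 20 to 40 at the stop, where it lets the links rise
- lock_knob_grip (a point): centre of the knob's grip bar on its upright axis, at the height to grip, 49 mm above the bench; the frame turns with the knob, x along the bar. The bar is 42 mm long, 14 mm thick, 32 mm tall, its top 56 mm above the bench
- fork_grip (a point): centre of the upright black handle, 20 (x) x 26 (y) x 50 mm, of the forked tool (70 g). Flange 36 x 48 x 5 mm, its underside 30 mm below this point; tine tips 72 mm below it. x is the direction in which the blade pushes (through its thickness), z up the handle. A half turn about z makes no difference
- fork_tool: the forked tool, origin midway between its tine tips, axes as fork_grip: steel blade 24 mm wide in y, 8 mm thick in x, ending in two tines 6 mm wide with a slot 12 mm wide in y and 26 mm deep between them. Starts hanging in its rest
- tool_rest: rest of the forked tool, fixed: grey block 70 x 76 x 50 mm, origin under its centre, with a well right through it, 20 (x) x 36 (y) mm. The tool hangs in it tines down, blade along the well's y, its flange flat on the block's top (fork_grip then 80 mm above the bench, over the centre)
- link_bin: loose red open bin (the small one without paper), 190 (x) x 120 (y) x 52 mm outside, 174 x 104 mm inside, floor 3 mm thick; origin under its centre, 0.35 kg
- link1_paddle (a point): link 1 in pocket 1 (may be absent): centre of its paddle, an upright lug 15 (x) x 28 (y) x 38 mm on the foot, by which to lift it. Held by its bar it is 56 mm above the bench; freed, the link rises about 10 mm and stays standing in its pocket, to be lifted straight out (up to 5 N of drag). x points away from the bar, z up
- link1: link 1, about 55 g: steel foot 34 (x) x 30 (y) x 24 mm under the paddle; origin at the centre of the foot's underside, 13 mm above the bench when held. Paddle centre 43 mm above and 1.5 mm to +x of the origin. A sprung brass plunger, 14 (x) x 22 mm, comes up to 12 mm out of the foot's underside (3 N pressed in). Absent if pocket 1 is empty; then bar 1 needs no work
- bar1_collar (a point): spring bar 1: centre of the collar's face towards the pocket, 25 mm above the bench, at carrier x -48 mm when home. Collar: disc 20 mm in diameter, 4 mm thick, on a level stem 7 mm in diameter that runs along the carrier's x, 10 mm deep into the foot of link 1
- bar1 (a joint): spring bar 1, m: 0 home, grows as the collar is pushed to the carrier's -x (towards the robot), stop 0.018; spring 2 N at 0, 5.6 N at the stop; springs back. Beyond about 0.011 the tip leaves the link, which rises within 0.3 s if the keeper strip is back; the bar then comes back against the side of the foot
- link2_paddle (a point): link 2 in pocket 2 (may be absent): centre of its paddle, an upright lug 15 (x) x 28 (y) x 38 mm on the foot, by which to lift it. Held by its bar it is 56 mm above the bench; freed, the link rises about 10 mm and stays standing in its pocket, to be lifted straight out (up to 5 N of drag). x points away from the bar, z up
- link2: link 2, about 55 g: steel foot 34 (x) x 30 (y) x 24 mm under the paddle; origin at the centre of the foot's underside, 13 mm above the bench when held. Paddle centre 43 mm above and 1.5 mm to +x of the origin. A sprung brass plunger, 14 (x) x 22 mm, comes up to 12 mm out of the foot's underside (3 N pressed in). Absent if pocket 2 is empty; then bar 2 needs no work
- bar2_collar (a point): spring bar 2: centre of the collar's face towards the pocket, 25 mm above the bench, at carrier x -48 mm when home. Collar: disc 20 mm in diameter, 4 mm thick, on a level stem 7 mm in diameter that runs along the carrier's x, 10 mm deep into the foot of link 2
- bar2 (a joint): spring bar 2, m: 0 home, grows as the collar is pushed to the carrier's -x (towards the robot), stop 0.018; spring 2 N at 0, 5.6 N at the stop; springs back. Beyond about 0.011 the tip leaves the link, which rises within 0.3 s if the keeper strip is back; the bar then comes back against the side of the foot
- link3_paddle (a point): link 3 in pocket 3 (may be absent): centre of its paddle, an upright lug 15 (x) x 28 (y) x 38 mm on the foot, by which to lift it. Held by its bar it is 56 mm above the bench; freed, the link rises about 10 mm and stays standing in its pocket, to be lifted straight out (up to 5 N of drag). x points away from the bar, z up
- link3: link 3, about 55 g: steel foot 34 (x) x 30 (y) x 24 mm under the paddle; origin at the centre of the foot's underside, 13 mm above the bench when held. Paddle centre 43 mm above and 1.5 mm to +x of the origin. A sprung brass plunger, 14 (x) x 22 mm, comes up to 12 mm out of the foot's underside (3 N pressed in). Absent if pocket 3 is empty; then bar 3 needs no work
- bar3_collar (a point): spring bar 3: centre of the collar's face towards the pocket, 25 mm above the bench, at carrier x -48 mm when home. Collar: disc 20 mm in diameter, 4 mm thick, on a level stem 7 mm in diameter that runs along the carrier's x, 10 mm deep into the foot of link 3
- bar3 (a joint): spring bar 3, m: 0 home, grows as the collar is pushed to the carrier's -x (towards the robot), stop 0.018; spring 2 N at 0, 5.6 N at the stop; springs back. Beyond about 0.011 the tip leaves the link, which rises within 0.3 s if the keeper strip is back; the bar then comes back against the side of the foot
- tape_roll: roll of brown tape, 72 x 77 x 18 mm, flat on the mat behind the work; a bystander, origin under its centre
- pad: grey ink pad, 52 x 68 x 9 mm, on the mat behind the work; a bystander, origin under its centre
- tweezers_1: steel tweezers, 125 mm long, lying behind the work; a bystander, origin under its centre
Mind the look-alikes: they are no part of the job. What is shaped like the fork_tool but green is not meant.

How it is judged:
On the way, in this order (a step that is already met when the one before it is completed fails the run):
1. the lock knob is turned to its stop while the links are still held (value of joint lock_knob above 2.28 rad and z of each of link1_paddle, link2_paddle, link3_paddle in the frame of carrier below 0.06 m), for 0.2 s.
2. every link is freed: popped up in its pocket by 8 mm or more, or already taken away ((z of link1_paddle in the frame of carrier above 0.064 m or horizontal distance between link1_paddle and bar1_collar above 0.11 m) and (z of link2_paddle in the frame of carrier above 0.064 m or horizontal distance between link2_paddle and bar2_collar above 0.11 m) and (z of link3_paddle in the frame of carrier above 0.064 m or horizontal distance between link3_paddle and bar3_collar above 0.11 m)), for 0.2 s.
At the end, for the whole second after the job is handed in: every link at rest inside the small red bin, its paddle centre less than 68 mm above the bin's underside; bin upright on the bench; forked tool upright in its rest, flange seated (5 mm in height, 12 mm sideways, 0.1 rad); lock knob within 0.15 rad of its anticlockwise stop (0) (x of link1_paddle in the frame of link_bin between -0.088 and 0.088 m and y of link1_paddle in the frame of link_bin between -0.053 and 0.053 m and z of each of link1_paddle, link2_paddle, link3_paddle in the frame of link_bin below 0.068 m and linear speed of each of link1, link2, link3, fork_tool, link_bin below 0.03 m/s and x of link2_paddle in the frame of link_bin between -0.088 and 0.088 m and y of link2_paddle in the frame of link_bin between -0.053 and 0.053 m and x of link3_paddle in the frame of link_bin between -0.088 and 0.088 m and y of link3_paddle in the frame of link_bin between -0.053 and 0.053 m and value of joint lock_knob below 0.15 rad and horizontal distance between fork_tool and tool_rest below 0.012 m and height (world z) of fork_tool between 0.004 and 0.013 m and angle between each of fork_tool, link_bin's own z axis and vertical below 0.1 rad and height (world z) of link_bin below 0.01 m); the robot touches nothing.
It fails at once if a spring bar is pushed with the fingers instead of the forked tool (contact force between the fingers and bar1 above 1 N or contact force between the fingers and bar2 above 1 N or contact force between the fingers and bar3 above 1 N).
It fails at once if a bystander is moved by more than 4 cm (distance of any of tape_roll, pad, tweezers_1 from where it was at the start of the episode above 0.04 m).
Of link1, link2, link3 only 2 to 3 are there at a start; the rules pass over those that are not, and their reading is None.
At some moment in a run one of link_bin may be knocked a few centimetres aside while the robot is not near it.
It also fails if it takes over 208 s, if anything falls off the work surface, if the arm or the gripper's body presses on something with over 40 N, if the wrist force passes 120 N, or if a joint passes its speed limit or range.

### The arm

A 6-joint arm with a two-finger parallel gripper is mounted at the origin on the work surface; the furniture and walls round the work are solid. World frame = base frame: x ahead of the robot, y to its left, z up, the work surface at z = 0. Lengths are in m, angles in rad, forces in N, time in s.
With the tool pointing down it reaches from about 0.4 to 0.825 m from the base axis. Payload 7 kg.
Tool frame: the origin (TCP) lies at the centre of the arm's flange, where the gripper is bolted on; the fingertips stand 178 mm ahead of it and the grasp point (between the pads) lies 159 mm ahead of it (arm.tip_reach is the distance from the TCP to the fingertips, in m); z points along the fingers, y is the direction in which the jaws open and shut (so a half turn about z gives the same grasp; the last joint's range is limited). The gripper opens to 88 mm and grips with 3 to 60 N. Pads are 19 mm wide; open, the fingers measure 130 mm over their backs; the gripper's body (78 mm by 193 mm) begins 47 mm behind the grasp point.
Start: joints at [-0.947, 0.359, 0.012, 0, -1.224, -0.288], TCP at [0.222, -0.637, 0.405] pointing down, gripper open.
Joint ranges: [-3.07, 3.07], [-1.43, 2.12], [-1.02, 1.25], [-3.03, 1.67], [-3.05, -0], [-3.03, 3.03]. Speed limits (rad/s): [2.39, 2.39, 3.01, 3.14, 3.14, 3.14].

### API

Orientations are given as [roll, pitch, yaw] about the fixed x, y, z axes, in that order (R = Rz(yaw) Ry(pitch) Rx(roll)).
In Python, from station import arm gives the robot as it stands.
- The arm moves only by the shell command python3 -m inch 'ROWS' [OPENING] [FORCE]. ROWS is JSON, a list that holds one entry, the list of rows, each a list of 6 numbers: the shift along the world's x, y, z in units of 200 mm (1.0 is 200 mm), then the turn, a rotation vector about the world's x, y, z in units of 180 degrees (1.0 is 180 degrees). A call has 1 to 8 rows; each row is the pose to reach, as a shift and turn from the pose commanded when the call began, turning the shorter way round; what a row does not reach only later rows make up. A row lasts 1/8 s, in which the tool goes at most 62.5 mm and 10.7 degrees, less where a joint would pass 70% of its speed; a pose out of reach is approached as far as the arm can. A call with a number of a shift or a turn outside -1 to 1 is refused whole. A call with a gripper value outside its range is refused whole. OPENING is the finger opening in mm, from 0 to 87.6, set as the call begins (- or left out, the last holds). The fingers move at their own pace and stop on an object; FORCE is the grip in N (left out, the last holds). Time passes only in rows, so rows that repeat a pose let the fingers close. It gives the time, the measured TCP pose, the force and the opening at its end, in the units of the state.
- arm.get_state(): the state, without advancing time (a new reading comes with each control period).
- arm.grab_frame(name): name is "scene" or "top" or "wrist"; returns the picture (420x560x3 uint8, blue, green, red); there is no depth.
- arm.camera_params(name): a dict with "vertical_fov" (degrees; the focal length in pixels is half the picture's height over the tangent of half this angle, whatever the lens; pixels are square), "cx", "cy" (the principal point, pixels), "pose" (4x4, takes a point from camera to world coordinates). Camera axes: x right, y down, z forward; pixel columns grow to the right and rows downward; lengths in m; the calibration is good to about 2 mm. The wrist camera is an equidistant fisheye: a pixel r from the principal point sees the ray r / f radians off the axis. A picture is of the moment at which its call begins: read the wrist's pose just before it. camera_params takes no time and is no camera call; for the wrist camera it gives the pose at the moment of the call.
- arm.job_done(): hands the job in, once; it reports no verdict.
Trained networks look in the newest picture that a camera, given by its name, has taken for a name from the list of things; names that differ only in an ending like _2 or _b are one class to them, and where a whole thing is asked for, a point or a joint stands for the part that bears it (a point fixed in the world has none). Each returns a list of dicts, best first, with "score" (0 to 1); they miss things now and then, are a little off and sometimes report something else, mostly with a low value. They report only what shows in the picture. A call takes as long as a camera call. They do not tell look-alikes from the thing itself.
- arm.search_frame(target, camera): "box" ([left, top, right, bottom] in pixels, round what is visible of it).
- arm.regions_of(target, camera): "region" (420x560 bool, what is visible of it) and "box" ([left, top, right, bottom] in pixels, round what is visible of it).
The state is a dict: "t": time; "q": joint angles; "qd": joint speeds; "joint_efforts": joint torques, N m; "eef_pos": TCP position; "ee_rot": TCP orientation; "force": force on the tool from outside, world axes, zero at the start; "moment": the same for the moment, N m; "width": finger opening in m.
Only numpy, scipy, OpenCV 4.12 (cv2) and the standard library are available. Lean on these libraries where they do the work, as an engineer would, in place of code of your own. Each camera call takes 0.05 s, during which the arm holds its last target.

## Working session

There is one attempt and no reset: what is moved stays moved. The work goes in short steps, Python scripts to look and compute and a shell command to move; the robot and the scene stay as the last step left them, time stands still between calls to the robot, and variables do not carry over. Pictures are saved under pics/ and viewed, and the job is handed in when it is done.

```bash
ls; mkdir -p pics; python3 - <<'E'
from station import arm
import cv2
s=arm.get_state();print(s)
for n in ["scene","top","wrist"]:
    p=arm.camera_params(n);print(n,p)
    cv2.imwrite(f"pics/{n}0.png",arm.grab_frame(n))
E
```

```text
pics
{'t': 0.0, 'q': array([-9.46908675e-01,  3.59364337e-01,  1.10278000e-02, -3.57076166e-04,
       -1.22410895e+00, -2.88122615e-01]), 'qd': array([-0.00035966,  0.00047253,  0.00078387,  0.0010197 ,  0.00165845,
       -0.00064595]), 'joint_efforts': array([-2.54631332e-04, -5.82707655e+01,  2.93075985e+01,  6.99760839e+00,
        7.22437195e-03, -1.06453458e-04]), 'eef_pos': array([ 0.22234601, -0.63710226,  0.40372226]), 'ee_rot': array([ 3.13991609e+00, -1.46821979e-04, -2.80594910e+00]), 'force': array([-0.23683488, -0.17029764,  0.32369511]), 'moment': array([-0.00417724, -0.05994687,  0.02743496]), 'width': 0.08751714275168222}
scene {'vertical_fov': 44.07665831704496, 'cx': 280.78046151882415, 'cy': 201.37784227414815, 'pose': array([[-0.60702881, -0.59175839,  0.53041307, -0.1948023 ],
       [-0.79452342,  0.43869364, -0.41985762,  0.53605893],
       [ 0.01576543, -0.67629128, -0.73646558,  1.07022247],
       [ 0.        ,  0.        ,  0.        ,  1.        ]])}
top {'vertical_fov': 45.90644638650292, 'cx': 277.5745838484245, 'cy': 211.03707857488087, 'pose': array([[-0.00981558, -0.99845384,  0.05471364,  0.4372931 ],
       [-0.99994114,  0.01005376,  0.00407969, -0.03245738],
       [-0.00462346, -0.05467038, -0.99849375,  1.34344312],
       [ 0.        ,  0.        ,  0.        ,  1.        ]])}
wrist {'vertical_fov': 65.70646984690485, 'cx': 278.8569968442357, 'cy': 210.38528681337428, 'pose': array([[-0.32813225,  0.91491687,  0.23506669,  0.15975501],
       [ 0.94462933,  0.31724066,  0.08386774, -0.65922249],
       [ 0.0021593 ,  0.2495706 , -0.9683542 ,  0.38562488],
       [ 0.        ,  0.        ,  0.        ,  1.        ]])}
```

View pics/scene0.png

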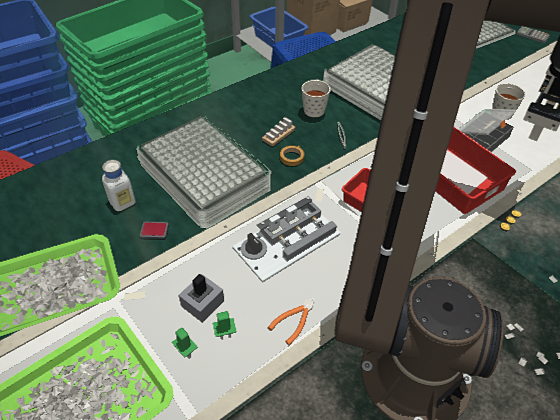

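View pics/top0.png

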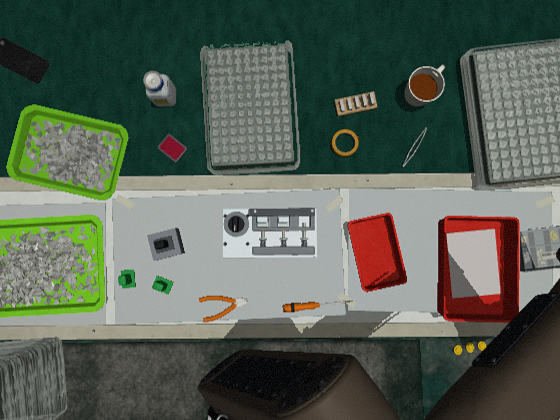

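View pics/wrist0.png

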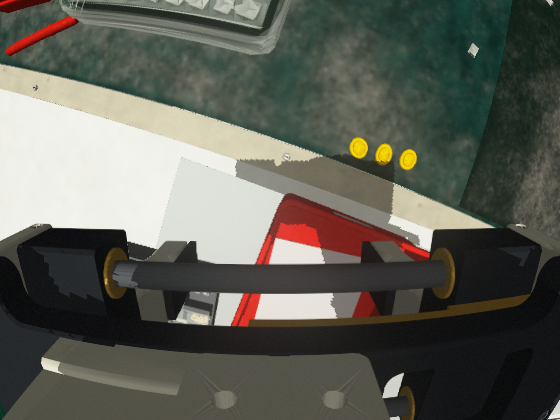

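```bash
cat > h.py <<'E'
from station import arm
import numpy as np, cv2
from scipy.spatial.transform import Rotation as R
def f_of(p): return 210/np.tan(np.radians(p["vertical_fov"]/2))
def ray(p,u,v,wrist=False):
    f=f_of(p);x=u-p["cx"];y=v-p["cy"]
    if wrist:
        r=np.hypot(x,y);th=r/f
        d=np.array([np.sin(th)*x/max(r,1e-9),np.sin(th)*y/max(r,1e-9),np.cos(th)])
    else: d=np.array([x/f,y/f,1.])
    return p["pose"][:3,:3]@d
def px2w(p,u,v,z,wrist=False):
    d=ray(p,u,v,wrist);o=p["pose"][:3,3];return o+d*(z-o[2])/d[2]
def w2px(p,X,wrist=False):
    P=p["pose"];c=P[:3,:3].T@(np.asarray(X)-P[:3,3]);f=f_of(p)
    if wrist:
        r=np.hypot(c[0],c[1]);th=np.arctan2(r,c[2]);return np.array([p["cx"]+f*th*c[0]/r,p["cy"]+f*th*c[1]/r])
    return np.array([p["cx"]+f*c[0]/c[2],p["cy"]+f*c[1]/c[2]])
def shot(n,name,crop=None,k=1):
    p=arm.camera_params(n);im=arm.grab_frame(n)
    np.save(f"pics/{name}.npy",im);o=im
    if crop: l,t,r,b=crop;o=im[t:b,l:r]
    if k!=1:o=cv2.resize(o,None,fx=k,fy=k,interpolation=cv2.INTER_CUBIC)
    cv2.imwrite(f"pics/{name}.png",o);return p,im
def st():
    s=arm.get_state();print("t",round(s["t"],2),"pos",s["eef_pos"].round(4),"rot",s["ee_rot"].round(3),"F",s["force"].round(1),"M",s["moment"].round(2),"w",round(s["width"],4));return s
E
python3 - <<'E'
from h import *
p,im=shot("top","top1",(140,190,430,330),2.7)
for n in ["carrier","lock_knob","fork_tool","tool_rest","link_bin","link1","link2","link3","bar1","tape_roll","pad","tweezers_1"]:
    for d in arm.search_frame(n,"top")[:4]:
        b=d["box"];c=((b[0]+b[2])/2,(b[1]+b[3])/2)
        print(n,round(d["score"],2),np.round(b),px2w(p,*c,0.0).round(3))
E
```

```text
carrier 0.84 [221. 205. 317. 259.] [ 0.453 -0.003  0.   ]
carrier 0.65 [230. 217. 246. 231.] [0.477 0.081 0.   ]
lock_knob 0.77 [229. 217. 247. 236.] [0.47 0.08 0.  ]
fork_tool 0.84 [116. 269. 138. 289.] [0.331 0.381 0.   ]
fork_tool 0.7 [153. 241. 173. 250.] [0.421 0.284 0.   ]
fork_tool 0.6 [153. 274. 172. 295.] [0.315 0.284 0.   ]
fork_tool 0.32 [159. 133. 184. 164.] [0.685 0.261 0.   ]
tool_rest 0.84 [146. 225. 186. 259.] [0.429 0.276 0.   ]
tool_rest 0.67 [279. 216. 289. 225.] [ 0.484 -0.045  0.   ]
link_bin 0.55 [344. 213. 406. 297.] [ 0.39  -0.289  0.   ]
link1 0.67 [278. 215. 289. 226.] [ 0.485 -0.043  0.   ]
link1 0.55 [259. 216. 268. 228.] [0.481 0.012 0.   ]
link2 0.67 [278. 215. 289. 226.] [ 0.485 -0.043  0.   ]
link2 0.55 [259. 216. 268. 228.] [0.481 0.012 0.   ]
link3 0.67 [278. 215. 289. 226.] [ 0.485 -0.043  0.   ]
link3 0.55 [259. 216. 268. 228.] [0.481 0.012 0.   ]
bar1 0.5 [281. 231. 286. 251.] [ 0.43  -0.042  0.   ]
bar1 0.5 [265. 242. 268. 247.] [0.42  0.003 0.   ]
bar1 0.38 [301. 222. 307. 249.] [ 0.444 -0.097  0.   ]
tape_roll 0.59 [332. 133. 358. 157.] [ 0.689 -0.213  0.   ]
tape_roll 0.59 [147. 226. 186. 261.] [0.426 0.275 0.   ]
pad 0.91 [161. 131. 187. 164.] [0.688 0.254 0.   ]
tweezers_1 0.45 [403. 160. 409. 169.] [ 0.634 -0.377  0.   ]
```

View pics/top1.png

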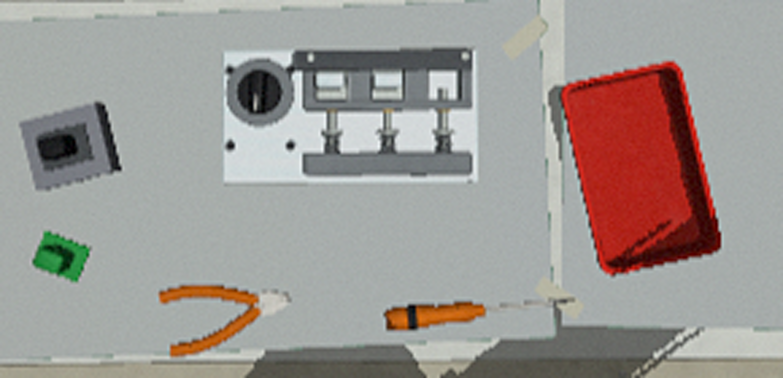

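```bash
python3 -m inch '[[[0.15,0.25,0,0,0,0.05],[0.3,0.5,0,0,0,0.1],[0.45,0.75,0,0,0,0.15],[0.59,1,0,0,0,0.2]]]'; python3 -m inch '[[[0.11,0.25,0,0,0,0.05],[0.22,0.5,0,0,0,0.1],[0.33,0.75,0,0,0,0.15],[0.45,1,0,0,0,0.193]]]';python3 -m inch '[[[0.04,0.25,0,0,0,0],[0.08,0.5,0,0,0,0],[0.12,0.75,0,0,0,0],[0.15,1,0,0,0,0]]]';python3 -m inch '[[[0,0.25,0,0,0,0],[0,0.5,0,0,0,0],[0,0.53,0,0,0,0],[0,0.53,0,0,0,0]]]'
```

```text
t: 1.3
eef_pos: [0.3411, -0.4357, 0.4048]
ee_rot: [-3.141, -0.0, -2.172]
force: [1.1, -0.6, -0.3]
width: 0.0876
t: 1.8
eef_pos: [0.4307, -0.2356, 0.4051]
ee_rot: [-3.141, -0.0, -1.566]
force: [-0.1, 0.7, 0.0]
width: 0.088
t: 2.3
eef_pos: [0.4604, -0.0356, 0.4051]
ee_rot: [-3.141, 0.0, -1.571]
force: [1.5, -0.3, -0.1]
width: 0.0877
t: 2.8
eef_pos: [0.4603, 0.069, 0.4047]
ee_rot: [3.142, -0.0, -1.57]
force: [0.2, 0.3, 0.2]
width: 0.0875
```

```bash
python3 - <<'E'
from h import *
s=st()
p,im=shot("wrist","w1",None,1.4)
print(p["pose"].round(3))
E
```

```text
t 2.8 pos [0.4603 0.069  0.4047] rot [ 3.142 -0.    -1.57 ] F [0.2 0.3 0.2] M [-0.01  0.07 -0.01] w 0.0875
[[-1.     0.001 -0.001  0.461]
 [ 0.     0.968  0.251  0.002]
 [ 0.001  0.251 -0.968  0.387]
 [ 0.     0.     0.     1.   ]]
```

View pics/w1.png

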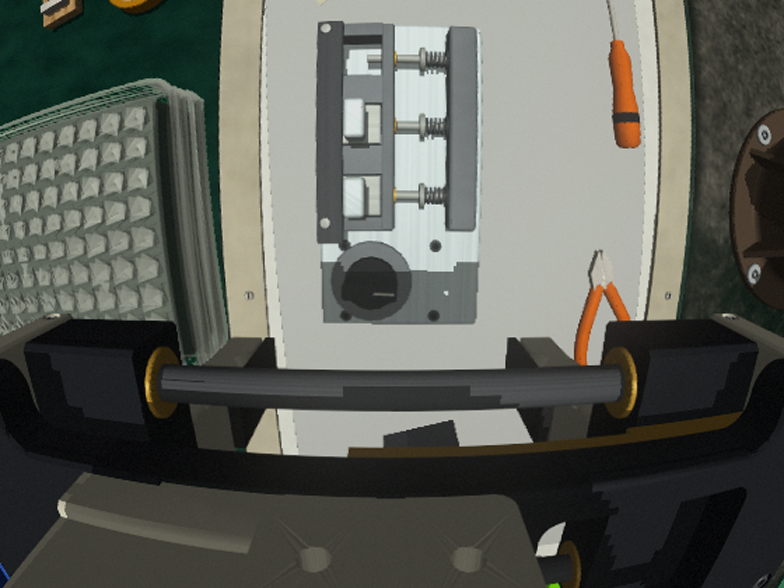

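```bash
python3 - <<'E'
from h import *
im=np.load("pics/w1.npy")
a=cv2.resize(im[5:240,220:350],None,fx=3,fy=2.5*1.0,interpolation=cv2.INTER_CUBIC)
k=im[165:240,220:300];k=np.clip((k/255.)**0.4*255,0,255).astype(np.uint8);k=cv2.resize(k,(640,588),interpolation=cv2.INTER_CUBIC)
cv2.imwrite("pics/a.png",cv2.resize(im[5:240,220:350],(325,588),interpolation=cv2.INTER_CUBIC));cv2.imwrite("pics/k.png",k)
E
```

```text
(no output)
```

View pics/a.png

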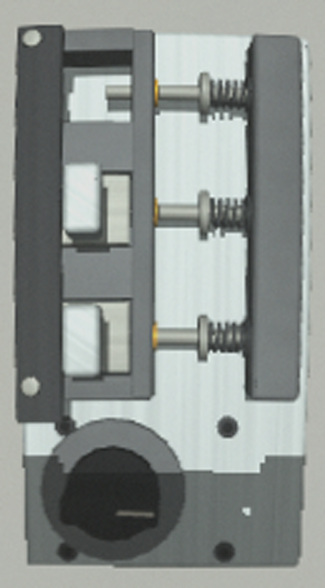

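View pics/k.png

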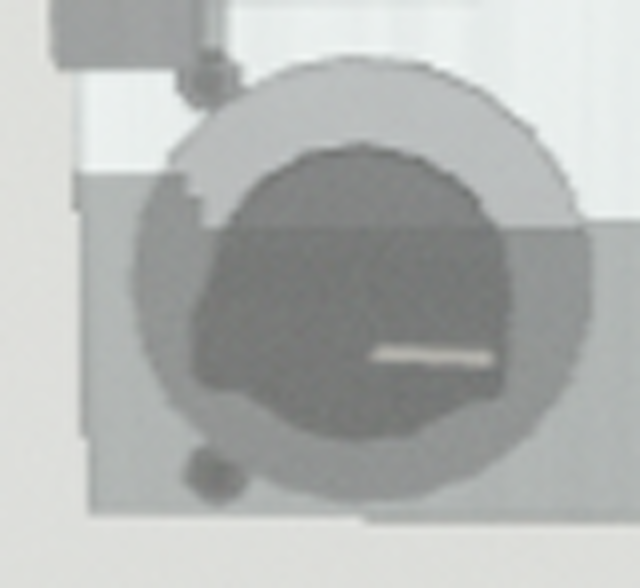

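```bash
cat > fit.py <<'E'
from h import *
from scipy.optimize import least_squares
p=arm.camera_params("wrist")
def pt(u,v): return 220+u/2.5,5+v/2.5
# (u,v, lx,ly,z, usex, usey)
obs=[(153,30,-28,None,38),(153,397,-28,None,38),(304,45,-92,None,38),(300,390,-92,None,38),
 (180,92,None,-90,28.5),(180,213,None,-35,28.5),(180,338,None,20,28.5),(199,92,-48,None,33),(199,213,-48,None,33),(199,338,-48,None,33),
 (299,567,None,128,12),(27,564,None,128,12)]
W=[];
for u,v,lx,ly,z in obs: W.append(px2w(p,*pt(u,v),z/1000,True))
W=np.array(W)
def res(q):
    x,y,a=q;c,s=np.cos(a),np.sin(a);r=[]
    for (u,v,lx,ly,z),w in zip(obs,W):
        d=w[:2]-[x,y];l=[c*d[0]+s*d[1],-s*d[0]+c*d[1]]
        if lx is not None:r.append((l[0]-lx/1000)*1000)
        if ly is not None:r.append((l[1]-ly/1000)*1000)
    return r
S=least_squares(res,[.48,0,0]);print(S.x,np.round(S.fun,1))
E
python3 fit.py
```

```text
[ 0.48622044 -0.00494853 -0.00678139] [ 0.5 -0.3 -0.9 -0.2 -1.2 -0.8 -0.6  0.5  0.4 -0.1  1.8  0.8]
```

```bash
python3 - <<'E'
from h import *
p=arm.camera_params("wrist")
for u,v in [(363,280),(363,290)]:
    for z in (.018,.024,.05):print(px2w(p,220+u/8,165+v/7.84,z,True).round(4))
# bar ends top z=.056
for u,v in [(195,370),(505,380),(432,355)]: print("bar",px2w(p,220+u/8,165+v/7.84,.056,True).round(4))
a,b=px2w(p,220+370/8,165+352/7.84,.056,True),px2w(p,220+495/8,165+357/7.84,.056,True);print(a,b,np.arctan2(*(a-b)[1::-1]))
E
```

```text
[0.4764 0.0851 0.018 ]
[0.4762 0.0837 0.024 ]
[0.4751 0.0778 0.05  ]
[0.4764 0.0866 0.018 ]
[0.4762 0.0852 0.024 ]
[0.4751 0.0792 0.05  ]
bar [0.4972 0.0888 0.056 ]
bar [0.4563 0.0903 0.056 ]
bar [0.4659 0.0868 0.056 ]
[0.47403394 0.08634209 0.056     ] [0.45763015 0.08706215 0.056     ] -0.04386808603348124
```

```bash
python3 -m inch '[[[0.04,0.05,-0.1,0,0,0.06],[0.08,0.088,-0.2,0,0,0.12],[0.081,0.088,-0.3,0,0,0.18],[0.081,0.088,-0.3,0,0,0.24],[0.081,0.088,-0.3,0,0,0.3],[0.081,0.088,-0.3,0,0,0.36],[0.081,0.088,-0.3,0,0,0.42],[0.081,0.088,-0.3,0,0,0.486]]]' 30 25;  python3 - <<'E'
from h import *
s=st();print(s["q"])
p,im=shot("wrist","w2",None,1.4)
E
```

```text
t: 3.85
eef_pos: [0.4767, 0.0848, 0.3447]
ee_rot: [3.142, 0.0, -0.067]
force: [-1.3, 0.3, 0.6]
width: 0.0305
t 3.85 pos [0.4767 0.0848 0.3447] rot [ 3.142  0.    -0.067] F [-1.3  0.3  0.6] M [-0.09  0.17  0.04] w 0.0305
[ 5.83447230e-01  9.35274545e-02 -4.84090660e-01  7.14639204e-05
 -9.93249129e-01  9.20259450e-01]
```

View pics/w2.png

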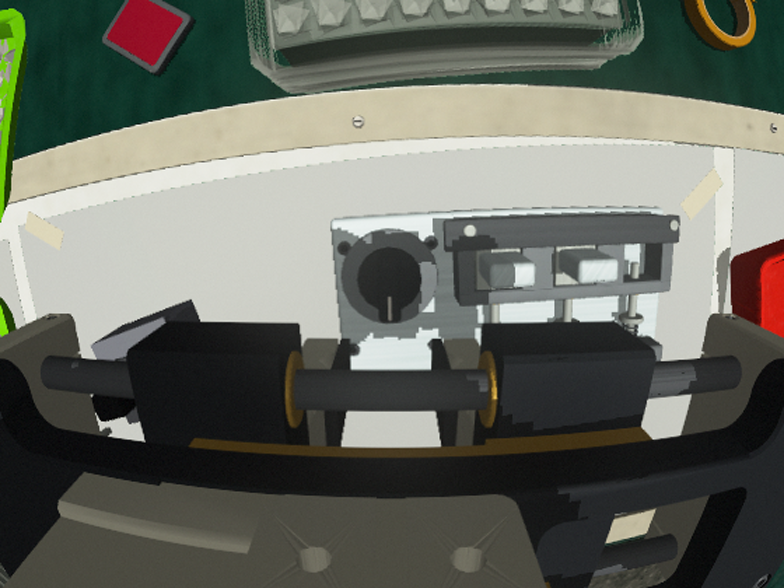

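```bash
python3 -m inch '[[[0,0,-0.15,0,0,0],[0,0,-0.3,0,0,0],[0,0,-0.4,0,0,0],[0,0,-0.5,0,0,0],[0,0,-0.58,0,0,0],[0,0,-0.64,0,0,0],[0,0,-0.68,0,0,0],[0,0,-0.68,0,0,0]]]' 30 25;  python3 - <<'E'
from h import *
s=st()
p,im=shot("wrist","w3",None,1.4)
p,im=shot("scene","s3",(200,170,400,300),4)
E
```

```text
t: 4.9
eef_pos: [0.4766, 0.086, 0.2083]
ee_rot: [3.141, 0.001, -0.072]
force: [-1.0, 0.0, 0.2]
width: 0.0295
t 4.9 pos [0.4766 0.086  0.2083] rot [ 3.141e+00  1.000e-03 -7.200e-02] F [-1.   0.   0.2] M [-0.03  0.17 -0.04] w 0.0295
```

View pics/w3.png

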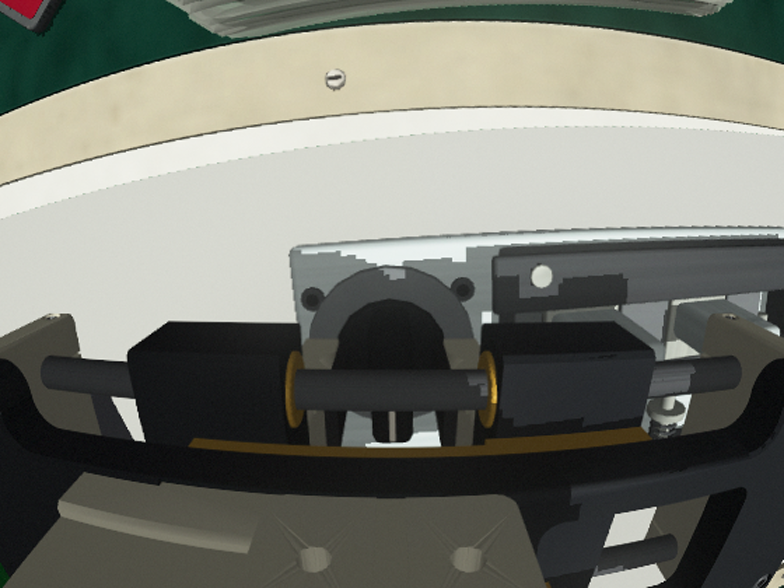

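View pics/s3.png

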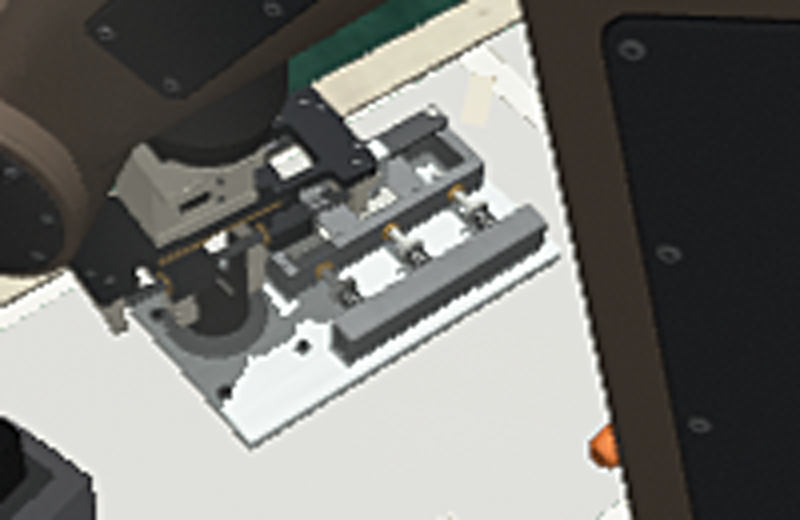

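```bash
python3 -m inch '[[[0,0,0,0,0,0],[0,0,0,0,0,0],[0,0,0,0,0,0],[0,0,0,0,0,0],[0,0,0,0,0,0]]]' 0 25;python3 -m inch '[[[0,0,0,0,0,-0.05],[0,0,0,0,0,-0.1],[0,0,0,0,0,-0.15],[0,0,0,0,0,-0.2],[0,0,0,0,0,-0.25],[0,0,0,0,0,-0.3],[0,0,0,0,0,-0.35],[0,0,0,0,0,-0.4]]]';python3 -m inch '[[[0,0,0,0,0,-0.05],[0,0,0,0,0,-0.1],[0,0,0,0,0,-0.15],[0,0,0,0,0,-0.2],[0,0,0,0,0,-0.25],[0,0,0,0,0,-0.3],[0,0,0,0,0,-0.335],[0,0,0,0,0,-0.335]]]'; python3 - <<'E'
from h import *
st()
E
```

```text
t: 5.62
eef_pos: [0.4766, 0.086, 0.209]
ee_rot: [3.141, -0.0, -0.071]
force: [0.3, -5.2, 5.6]
width: 0.0139
t: 6.62
eef_pos: [0.4767, 0.0861, 0.209]
ee_rot: [-3.141, -0.0, -1.333]
force: [0.7, -3.7, 5.6]
width: 0.0135
t: 7.62
eef_pos: [0.4768, 0.0861, 0.209]
ee_rot: [-3.141, 0.0, -2.382]
force: [0.6, -5.2, 4.5]
width: 0.014
t 7.62 pos [0.4768 0.0861 0.209 ] rot [-3.141  0.    -2.382] F [ 0.6 -5.2  4.5] M [-1.93 -0.43 -0.14] w 0.014
```

```bash
python3 -m inch '[[[0,0,0,0,0,-0.01],[0,0,0,0,0,-0.02],[0,0,0,0,0,-0.025],[0,0,0,0,0,-0.025]]]'; python3 - <<'E'
from h import *
st()
E
```

```text
t: 8.12
eef_pos: [0.4768, 0.0862, 0.209]
ee_rot: [-3.141, 0.0, -2.458]
force: [1.4, -5.5, 4.7]
width: 0.0146
t 8.12 pos [0.4768 0.0862 0.209 ] rot [-3.141  0.    -2.458] F [ 1.4 -5.5  4.7] M [-1.95 -0.4   0.58] w 0.0146
```

```bash
python3 -m inch '[[[0,0,0,0,0,0],[0,0,0,0,0,0],[0,0,0,0,0,0]]]' 36;python3 -m inch '[[[0,0,0.15,0,0,0],[0,0,0.3,0,0,0],[0,0.0,0.6,0,0,0],[0,0.2,0.8,0,0,0.05],[-0.1,0.4,0.95,0,0,0.1],[-0.2,0.6,0.95,0,0,0.15],[-0.25,0.8,0.95,0,0,0.2],[-0.28,1,0.95,0,0,0.25]]]';python3 -m inch '[[[0,0.15,0,0,0,0.032],[0,0.3,0,0,0,0.032],[0,0.3,0,0,0,0.032]]]' 60; python3 - <<'E'
from h import *
st()
p,im=shot("wrist","w4",None,1.4)
p,im=shot("scene","s4",(150,170,350,320),4)
E
```

```text
t: 8.5
eef_pos: [0.4765, 0.0865, 0.2085]
ee_rot: [3.141, -0.0, -2.459]
force: [0.4, -0.2, 0.5]
width: 0.0345
t: 9.5
eef_pos: [0.4197, 0.2875, 0.3989]
ee_rot: [-3.142, 0.001, -1.668]
force: [1.0, 0.0, -0.4]
width: 0.0362
t: 9.88
eef_pos: [0.4206, 0.3483, 0.398]
ee_rot: [3.141, -0.001, -1.574]
force: [0.1, 0.2, -0.5]
width: 0.0581
t 9.88 pos [0.4206 0.3483 0.398 ] rot [ 3.141e+00 -1.000e-03 -1.574e+00] F [ 0.1  0.2 -0.5] M [-0.02  0.08  0.02] w 0.0581
```

View pics/w4.png

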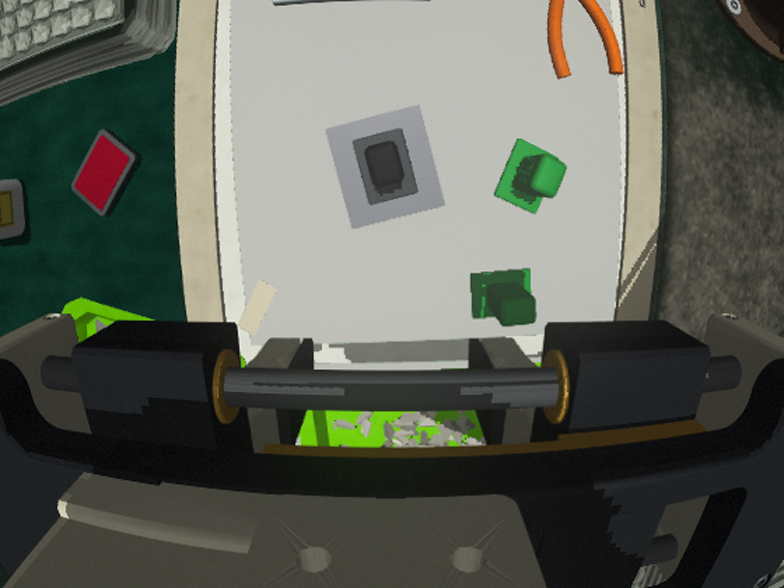

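View pics/s4.png

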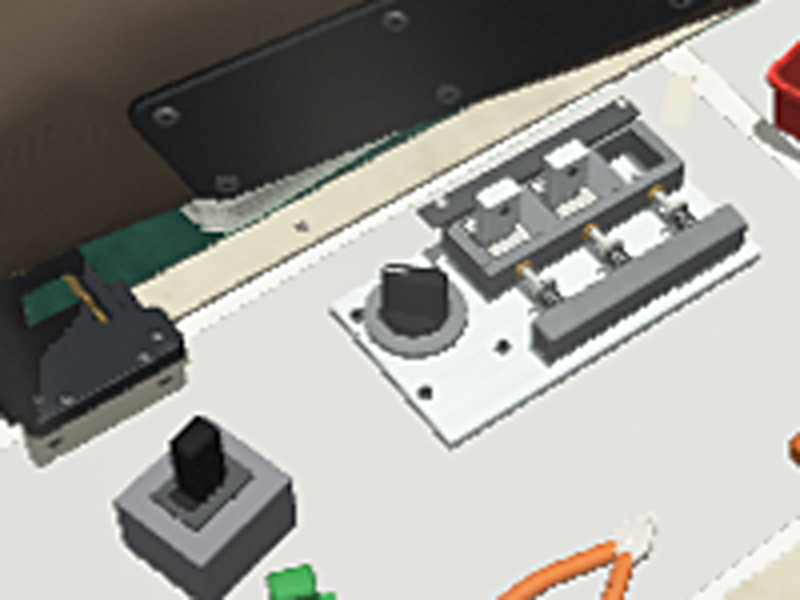

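```bash
python3 - <<'E'
from h import *
p=arm.camera_params("wrist")
C=[px2w(p,u/1.4,v/1.4,.05,True) for u,v in [(327,131),(419,105),(444,204),(353,228)]]
C=np.array(C);c=C.mean(0);print(c,[np.linalg.norm(C[i]-C[i-1]).round(4) for i in range(4)])
ey=(C[2]-C[1]+C[3]-C[0]);print("y dir ang",np.arctan2(ey[1],ey[0]))
ex=(C[0]-C[1]+C[3]-C[2]);print("x dir ang",np.arctan2(ex[1],ex[0]))
# flange z=.055 corners
F=np.array([px2w(p,u/1.4,v/1.4,.055,True) for u,v in [(352,138),(401,126),(418,192),(369,206)]]);print(F.mean(0),[np.linalg.norm(F[i]-F[i-1]).round(4) for i in range(4)])
im=np.load("pics/w4.npy");k=im[65:170,225:325];k=np.clip((k/255.)**0.5*255,0,255).astype(np.uint8)
cv2.imwrite("pics/k4.png",cv2.resize(k,(570,598),interpolation=cv2.INTER_CUBIC))
E
```

```text
[0.42381912 0.26990244 0.05      ] [np.float64(0.0735), np.float64(0.0685), np.float64(0.0745), np.float64(0.0684)]
y dir ang 1.8163111324618937
x dir ang 0.26363496168548844
[0.42427242 0.26925814 0.055     ] [np.float64(0.0503), np.float64(0.0355), np.float64(0.0488), np.float64(0.0362)]
```

View pics/k4.png

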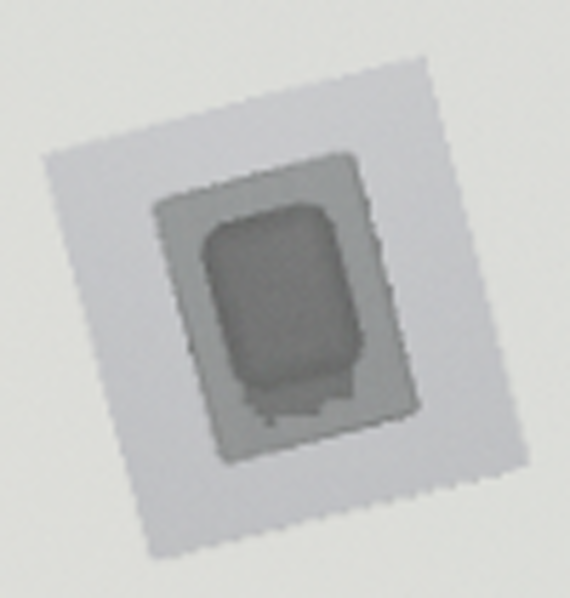

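```bash
python3 - <<'E'
from h import *
p=arm.camera_params("wrist")
t=px2w(p,225+282/5.7,65+296/5.695,.105,True);print(t)
s=st()
print((np.array([.4243,.2693,.239])-s["eef_pos"])/.2)
E
```

```text
[0.42421306 0.26989502 0.105     ]
t 9.97 pos [0.4206 0.3465 0.3982] rot [ 3.141e+00 -1.000e-03 -1.574e+00] F [-0.3 -0.3  0.4] M [-0.01  0.01 -0.02] w 0.0592
[ 0.01865722 -0.3861108  -0.79610956]
```

```bash
python3 -m inch '[[[0.018,-0.2,0,0,0,0.04],[0.018,-0.384,-0.1,0,0,0.082],[0.018,-0.384,-0.25,0,0,0.082],[0.018,-0.384,-0.4,0,0,0.082],[0.018,-0.384,-0.5,0,0,0.082],[0.018,-0.384,-0.5,0,0,0.082]]]' 46 30; python3 - <<'E'
from h import *
st()
p,im=shot("wrist","w5",None,1.4)
p,im=shot("scene","s5",(130,200,330,350),4)
E
```

```text
t: 10.72
eef_pos: [0.4239, 0.2684, 0.2976]
ee_rot: [3.139, -0.002, -1.317]
force: [0.5, 0.8, 0.3]
width: 0.0461
t 10.72 pos [0.4239 0.2684 0.2976] rot [ 3.139e+00 -2.000e-03 -1.317e+00] F [0.5 0.8 0.3] M [ 0.01  0.14 -0.02] w 0.0461
```

View pics/w5.png

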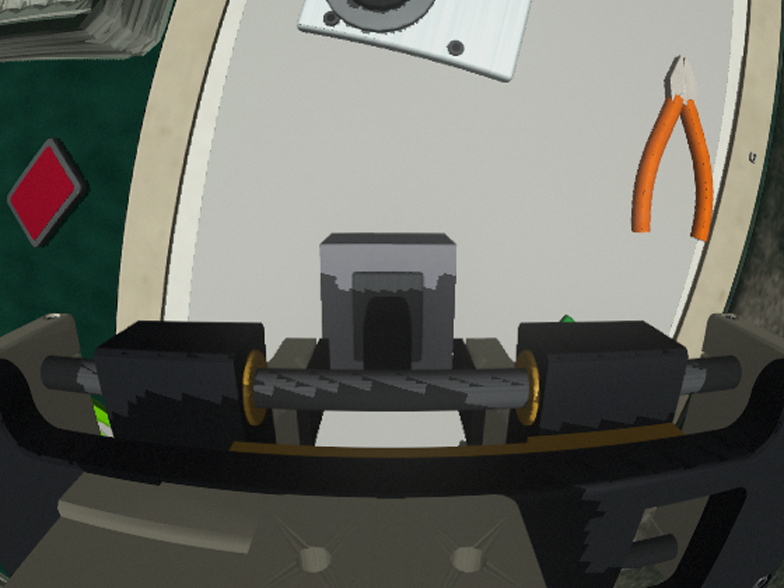

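View pics/s5.png

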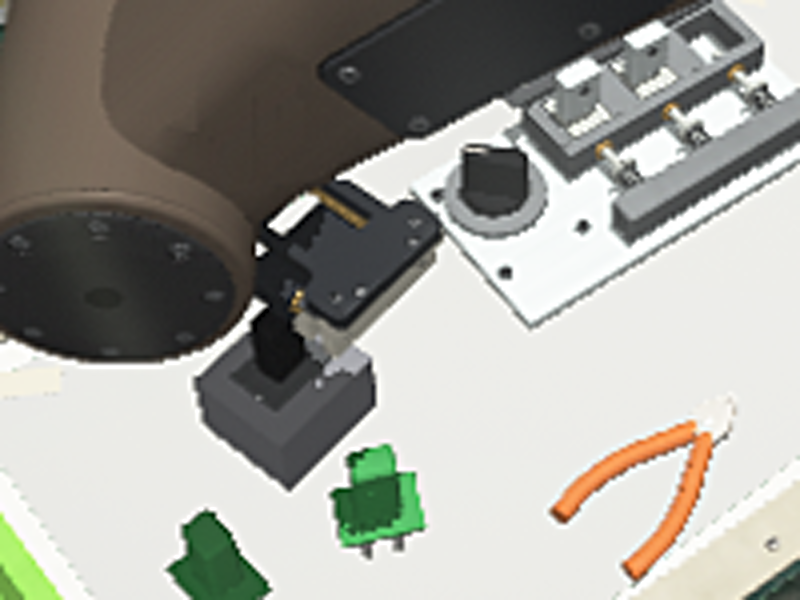

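```bash
python3 -m inch '[[[0,0,-0.1,0,0,0],[0,0,-0.2,0,0,0],[0,0,-0.26,0,0,0],[0,0,-0.295,0,0,0],[0,0,-0.295,0,0,0]]]';python3 -m inch '[[[0,0,0,0,0,0],[0,0,0,0,0,0],[0,0,0,0,0,0],[0,0,0,0,0,0],[0,0,0,0,0,0],[0,0,0,0,0,0]]]' 0 35; python3 - <<'E'
from h import *
st()
E
```

```text
t: 11.45
eef_pos: [0.4243, 0.2696, 0.2398]
ee_rot: [3.142, -0.0, -1.315]
force: [0.5, 0.6, 0.3]
width: 0.0461
t: 12.2
eef_pos: [0.4242, 0.2696, 0.2399]
ee_rot: [-3.141, 0.0, -1.315]
force: [-2.1, -0.7, 5.5]
width: 0.0198
t 12.2 pos [0.4242 0.2696 0.2399] rot [-3.141  0.    -1.315] F [-2.1 -0.7  5.5] M [-0.09  0.72 -0.04] w 0.0198
```

```bash
python3 -m inch '[[[0,0,0.06,0,0,0],[0,0,0.15,0,0,0],[0,0,0.3,0,0,0],[0,0,0.45,0,0,0],[0,0,0.55,0,0,0],[0,0,0.55,0,0,0]]]';python3 -m inch '[[[0.02,-0.12,0,0,0,-0.01],[0.04,-0.28,0,0,0,-0.03],[0.06,-0.46,0,0,0,-0.05],[0.08,-0.64,0,0,0,-0.07],[0.1,-0.82,0,0,0,-0.084],[0.1,-1,0,0,0,-0.084]]]';python3 -m inch '[[[0,-0.12,0,0,0,0],[0,-0.22,-0.05,0,0,0],[0,-0.275,-0.1,0,0,0],[0,-0.275,-0.1,0,0,0],[0,-0.275,-0.1,0,0,0]]]'; python3 - <<'E'
from h import *
st()
p,im=shot("wrist","w6",None,1.4)
p,im=shot("scene","s6",(180,140,380,290),4)
E
```

```text
t: 12.95
eef_pos: [0.4244, 0.2697, 0.3516]
ee_rot: [-3.139, 0.002, -1.315]
force: [-0.3, -0.1, -1.2]
width: 0.0198
t: 13.7
eef_pos: [0.4439, 0.0682, 0.3488]
ee_rot: [3.14, -0.001, -1.58]
force: [0.8, -0.0, -0.3]
width: 0.02
t: 14.32
eef_pos: [0.4444, 0.0149, 0.3297]
ee_rot: [3.141, -0.0, -1.579]
force: [-0.3, 0.4, -1.3]
width: 0.0197
t 14.32 pos [0.4444 0.0149 0.3297] rot [ 3.141 -0.    -1.579] F [-0.3  0.4 -1.3] M [ 0.1   0.1  -0.04] w 0.0197
```

View pics/w6.png

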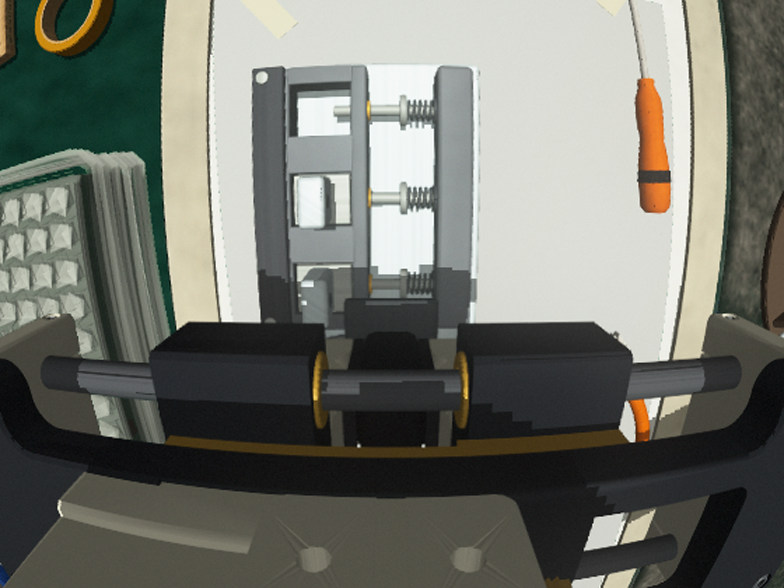

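View pics/s6.png

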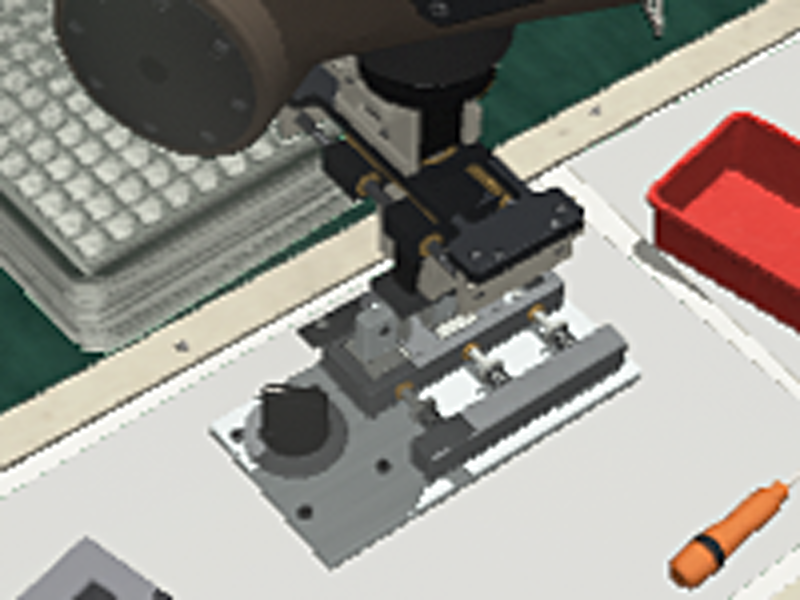

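```bash
python3 - <<'E'
from h import *
p=arm.camera_params("wrist");print(p["pose"][:3,3])
im=np.load("pics/w6.npy");cv2.imwrite("pics/k6.png",cv2.resize(im[55:235,235:345],None,fx=3.3,fy=3.3,interpolation=cv2.INTER_CUBIC))
E
```

```text
[ 0.44472982 -0.05201278  0.31169012]
```

View pics/k6.png

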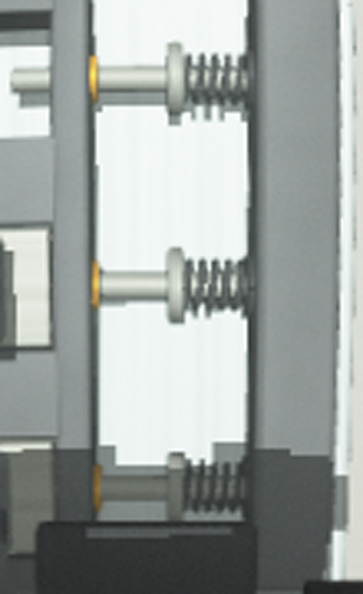

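```bash
python3 - <<'E'
from h import *
p=arm.camera_params("wrist")
for v in (79,285,488): print(px2w(p,235+130/3.3,55+v/3.3,.0265,True).round(4))
print("collar",[px2w(p,235+168/3.3,55+v/3.3,.027,True).round(4) for v in (79,285,488)],"wall",px2w(p,235+95/3.3,55+285/3.3,.038,True).round(4))
E
```

```text
[ 0.448  -0.0953  0.0265]
[ 0.4485 -0.0402  0.0265]
[0.4492 0.0149 0.0265]
collar [array([ 0.4381, -0.0951,  0.027 ]), array([ 0.4385, -0.0401,  0.027 ]), array([0.4388, 0.0149, 0.027 ])] wall [ 0.4573 -0.0408  0.038 ]
```

```bash
python3 -m inch '[[[0,0,-0.06,0,0,0],[0,0,-0.12,0,0,0],[0,0,-0.18,0,0,0],[0,0,-0.24,0,0,0],[0,0,-0.24,0,0,0]]]'; python3 -m inch '[[[0,0,-0.02,0,0,0],[0,0,-0.04,0,0,0],[0,0,-0.06,0,0,0],[0,0,-0.08,0,0,0],[0,0,-0.1,0,0,0],[0,0,-0.11,0,0,0],[0,0,-0.11,0,0,0]]]'; python3 - <<'E'
from h import *
st()
p,im=shot("wrist","w7",None,1.4)
p,im=shot("scene","s7",(180,140,380,290),4)
E
```

```text
t: 15.05
eef_pos: [0.4439, 0.0143, 0.2805]
ee_rot: [3.139, -0.001, -1.579]
force: [-0.4, 0.9, -0.5]
width: 0.0199
t: 15.92
eef_pos: [0.4442, 0.0145, 0.2595]
ee_rot: [3.141, -0.0, -1.579]
force: [-0.3, 0.2, -1.6]
width: 0.0195
t 15.93 pos [0.4442 0.0145 0.2595] rot [ 3.141 -0.    -1.579] F [-0.3  0.2 -1.6] M [ 0.03  0.11 -0.01] w 0.0195
```

View pics/s7.png

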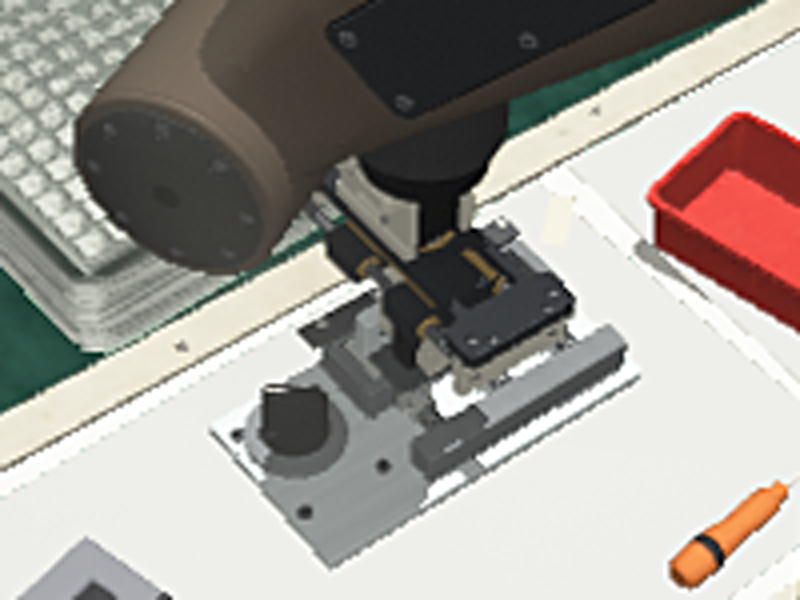

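View pics/w7.png

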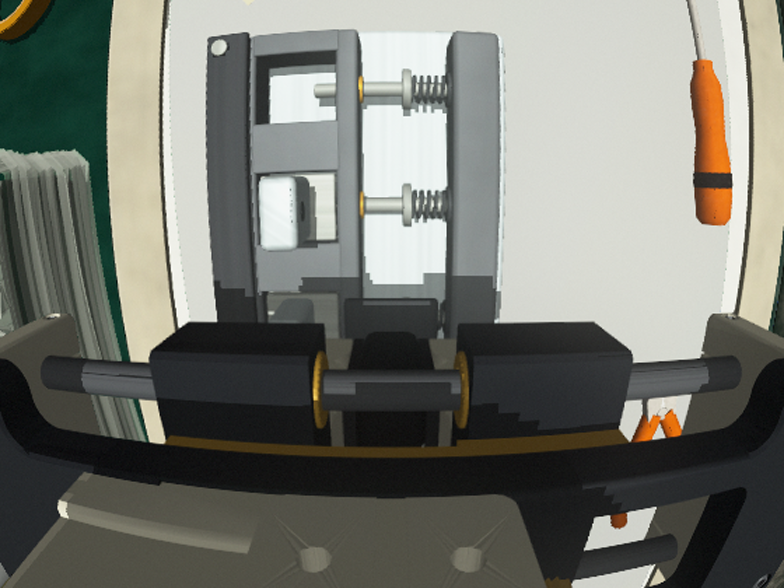

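```bash
python3 -m inch '[[[0,0.002,-0.015,0,0,0],[0,0.002,-0.03,0,0,0],[0,0.002,-0.045,0,0,0],[0,0.002,-0.055,0,0,0],[0,0.002,-0.055,0,0,0]]]'; python3 -m inch '[[[-0.02,0,0,0,0,0],[-0.04,0,0,0,0,0],[-0.05,0,0,0,0,0],[-0.06,0,0,0,0,0],[-0.06,0,0,0,0,0]]]'; python3 - <<'E'
from h import *
st()
E
```

```text
t: 16.65
eef_pos: [0.4442, 0.0149, 0.2485]
ee_rot: [3.141, -0.0, -1.579]
force: [0.7, 0.3, -0.1]
width: 0.0198
t: 17.27
eef_pos: [0.4323, 0.015, 0.2489]
ee_rot: [-3.141, 0.0, -1.579]
force: [3.9, -0.5, -1.3]
width: 0.0202
t 17.27 pos [0.4323 0.015  0.2489] rot [-3.141  0.    -1.579] F [ 3.9 -0.5 -1.3] M [-0.47 -1.45  0.02] w 0.0202
```

```bash
python3 -m inch '[[[-0.01,0,0,0,0,0],[-0.02,0,0,0,0,0],[-0.027,0,0,0,0,0],[-0.027,0,0,0,0,0],[-0.027,0,0,0,0,0],[-0.027,0,0,0,0,0]]]'; python3 - <<'E'
from h import *
st()
p,im=shot("wrist","w8",None,1.4)
p,im=shot("scene","s8",(180,140,380,290),4)
E
```

```text
t: 18.02
eef_pos: [0.4271, 0.015, 0.2489]
ee_rot: [-3.141, 0.0, -1.579]
force: [5.1, -0.8, -0.3]
width: 0.0194
t 18.02 pos [0.4271 0.015  0.2489] rot [-3.141  0.    -1.579] F [ 5.1 -0.8 -0.3] M [-0.52 -2.   -0.05] w 0.0194
```

View pics/s8.png

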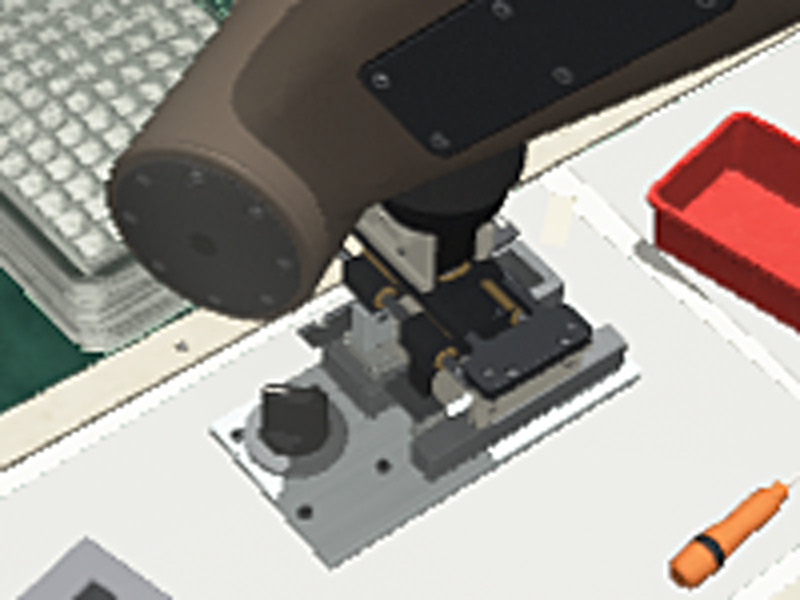

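View pics/w8.png

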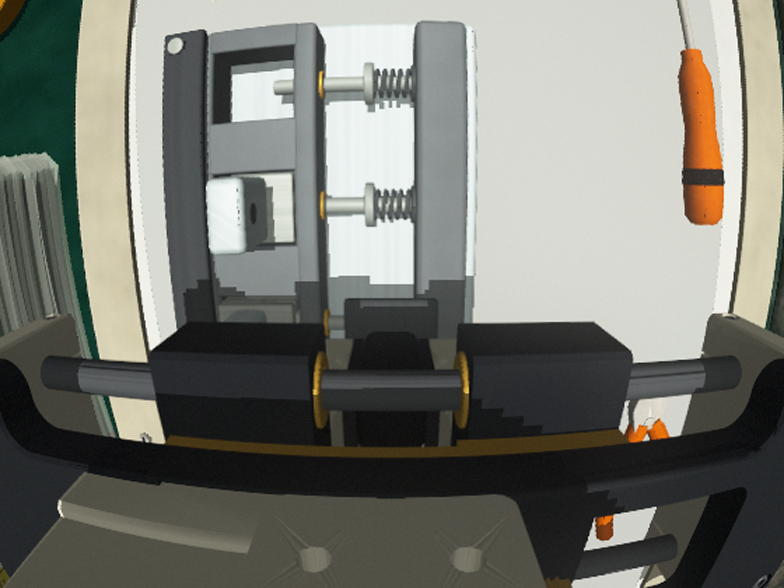

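```bash
python3 -m inch '[[[0.03,0,0,0,0,0],[0.06,0,0,0,0,0],[0.06,0,0.05,0,0,0],[0.06,0,0.12,0,0,0],[0.07,0,0.2,0,0,0],[0.085,0,0.25,0,0,0],[0.085,-0.05,0.25,0,0,0]]]'; python3 -m inch '[[[0,-0.08,0,0,0,0],[0,-0.16,0,0,0,0],[0,-0.225,0,0,0,0],[0,-0.225,0,0,0,0],[0,-0.225,0,0,0,0]]]'; python3 - <<'E'
from h import *
st()
p,im=shot("wrist","w9",None,1.4)
p,im=shot("scene","s9",(180,140,380,290),4)
E
```

```text
t: 19.0
eef_pos: [0.444, 0.0049, 0.2993]
ee_rot: [-3.141, 0.001, -1.578]
force: [-0.0, -0.4, -0.8]
width: 0.0197
t: 19.62
eef_pos: [0.4438, -0.0403, 0.2986]
ee_rot: [3.141, -0.0, -1.58]
force: [-0.2, -0.8, -1.3]
width: 0.0201
t 19.62 pos [ 0.4438 -0.0403  0.2986] rot [ 3.141 -0.    -1.58 ] F [-0.2 -0.8 -1.3] M [0.07 0.12 0.02] w 0.0201
```

View pics/s9.png

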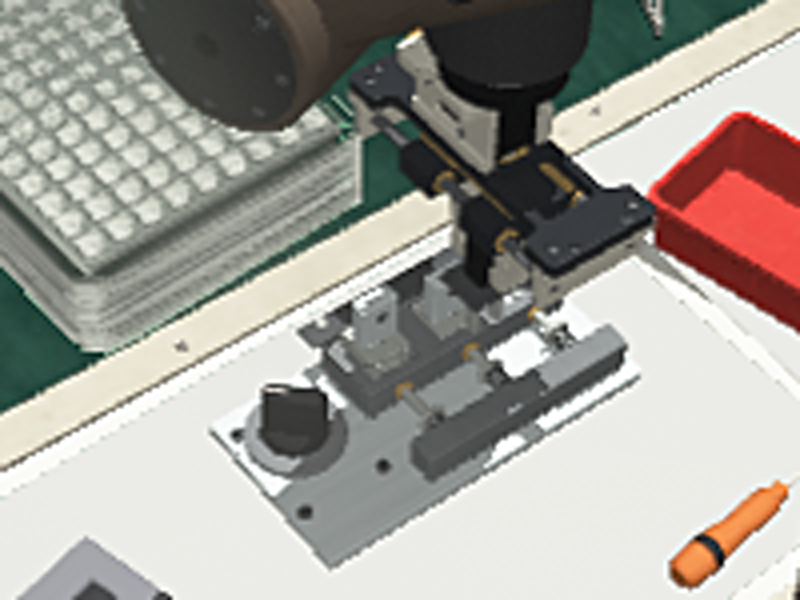

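View pics/w9.png

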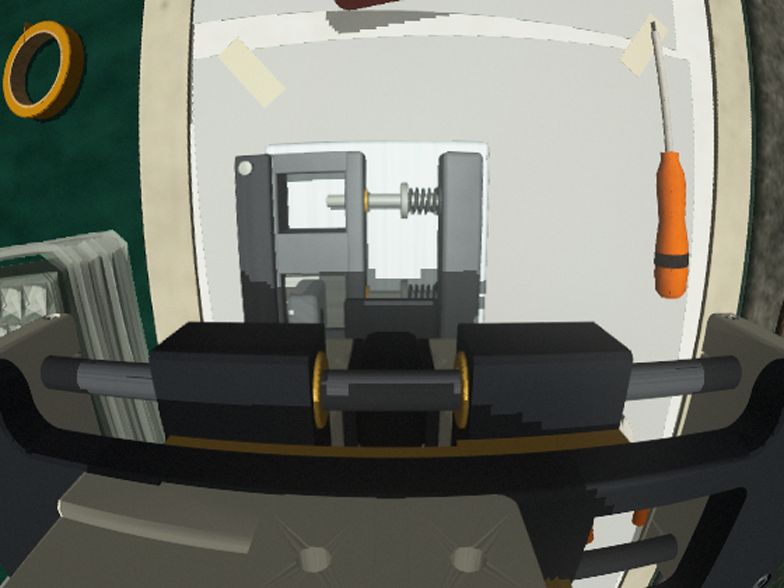

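```bash
python3 -m inch '[[[0,0,-0.06,0,0,0],[0,0,-0.12,0,0,0],[0,0,-0.15,0,0,0],[0,0,-0.18,0,0,0],[0,0,-0.2,0,0,0],[0,0,-0.2,0,0,0]]]'; python3 -m inch '[[[0,0,-0.015,0,0,0],[0,0,-0.03,0,0,0],[0,0,-0.045,0,0,0],[0,0,-0.052,0,0,0],[0,0,-0.052,0,0,0]]]'
```

```text
t: 20.48
eef_pos: [0.4438, -0.0401, 0.2584]
ee_rot: [3.141, -0.0, -1.579]
force: [-0.7, 0.1, -0.9]
width: 0.0195
t: 21.1
eef_pos: [0.4438, -0.0401, 0.2482]
ee_rot: [3.141, -0.0, -1.579]
force: [-0.2, 0.1, -0.7]
width: 0.02
```

```bash
python3 -m inch '[[[-0.02,0,0,0,0,0],[-0.04,0,0,0,0,0],[-0.05,0,0,0,0,0],[-0.06,0,0,0,0,0],[-0.07,0,0,0,0,0],[-0.078,0,0,0,0,0],[-0.085,0,0,0,0,0],[-0.085,0,0,0,0,0]]]'; python3 -m inch '[[[0,0,0,0,0,0],[0,0,0,0,0,0],[0,0,0,0,0,0]]]';python3 -m inch '[[[0.03,0,0,0,0,0],[0.06,0,0,0,0,0],[0.06,0,0.05,0,0,0],[0.06,0,0.12,0,0,0],[0.07,0,0.22,0,0,0],[0.08,0,0.35,0,0,0],[0.08,0,0.5,0,0,0],[0.08,0,0.5,0,0,0]]]';  python3 - <<'E'
from h import *
st()
p,im=shot("scene","s10",(180,140,380,290),4)
E
```

```text
t: 22.1
eef_pos: [0.4271, -0.04, 0.2485]
ee_rot: [-3.141, 0.0, -1.579]
force: [5.3, -1.2, 0.5]
width: 0.0204
t: 22.48
eef_pos: [0.4272, -0.04, 0.2485]
ee_rot: [-3.141, 0.0, -1.579]
force: [5.4, -1.4, 1.0]
width: 0.02
t: 23.48
eef_pos: [0.4428, -0.0401, 0.3505]
ee_rot: [-3.139, 0.001, -1.579]
force: [0.6, 0.3, -1.9]
width: 0.0196
t 23.48 pos [ 0.4428 -0.0401  0.3505] rot [-3.139e+00  1.000e-03 -1.579e+00] F [ 0.6  0.3 -1.9] M [ 0.02  0.05 -0.03] w 0.0196
```

View pics/s10.png

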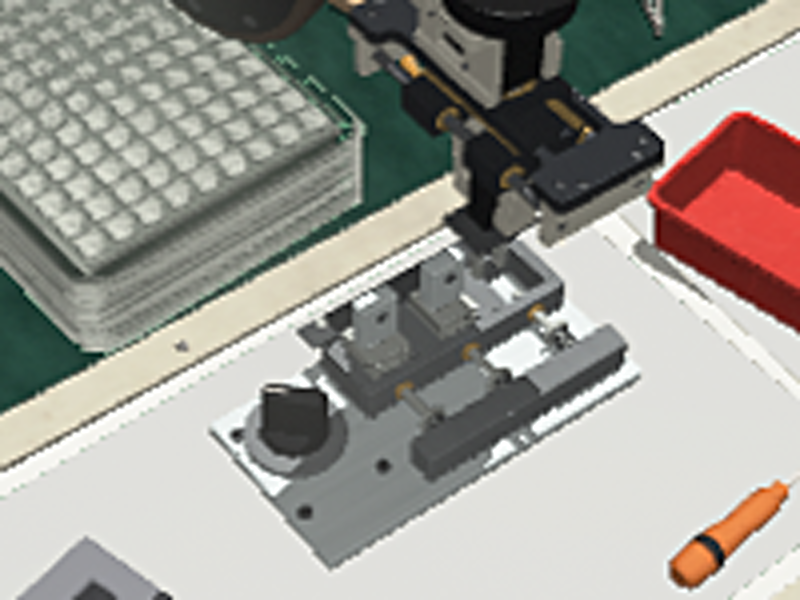

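```bash
python3 -m inch '[[[0,0.14,0,0,0,0.01],[0,0.3,0,0,0,0.03],[-0.03,0.5,0,0,0,0.05],[-0.06,0.7,0,0,0,0.07],[-0.09,0.88,0,0,0,0.084],[-0.095,1,0,0,0,0.084]]]'; python3 -m inch '[[[0,0.2,0,0,0,0],[0,0.4,0,0,0,0],[0,0.548,0,0,0,0],[0,0.548,0,0,0,0],[0,0.548,0,0,0,0]]]';  python3 - <<'E'
from h import *
s=st()
print((np.array([.4242,.2696,.2399])-s["eef_pos"])/.2)
p,im=shot("scene","s11",(130,200,330,350),4)
E
```

```text
t: 24.28
eef_pos: [0.4228, 0.1609, 0.3473]
ee_rot: [3.139, -0.001, -1.314]
force: [1.3, 0.2, -0.3]
width: 0.0199
t: 24.9
eef_pos: [0.4233, 0.2689, 0.3472]
ee_rot: [3.139, -0.001, -1.315]
force: [0.7, -0.5, -0.4]
width: 0.0197
t 24.9 pos [0.4233 0.2689 0.3472] rot [ 3.139e+00 -1.000e-03 -1.315e+00] F [ 0.7 -0.5 -0.4] M [0.03 0.1  0.  ] w 0.0197
[ 0.00443472  0.00352229 -0.53667436]
```

View pics/s11.png

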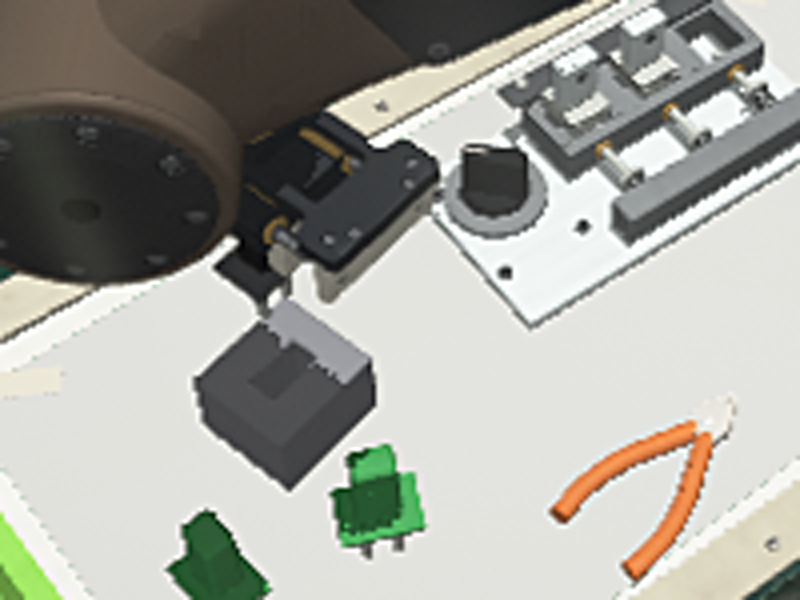

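```bash
python3 -m inch '[[[0.003,0.002,-0.1,0,0,0],[0.003,0.002,-0.2,0,0,0],[0.003,0.002,-0.3,0,0,0],[0.003,0.002,-0.38,0,0,0],[0.003,0.002,-0.45,0,0,0],[0.003,0.002,-0.5,0,0,0],[0.003,0.002,-0.52,0,0,0],[0.003,0.002,-0.52,0,0,0]]]'
```

```text
t: 25.95
eef_pos: [0.4245, 0.2699, 0.2443]
ee_rot: [3.142, -0.0, -1.315]
force: [0.1, -0.6, -0.8]
width: 0.0196
```

```bash
python3 -m inch '[[[-0.001,-0.001,-0.01,0,0,0],[-0.001,-0.001,-0.02,0,0,0],[-0.001,-0.001,-0.022,0,0,0],[-0.001,-0.001,-0.022,0,0,0]]]';python3 -m inch '[[[0,0,0,0,0,0],[0,0,0,0,0,0],[0,0,0,0,0,0],[0,0,0,0,0,0],[0,0,0,0,0,0]]]' 46;python3 -m inch '[[[0,0,0.1,0,0,0],[0,0,0.25,0,0,0],[0,0,0.5,0,0,0],[0,0.2,0.7,0,0,0],[0,0.38,0.78,0,0,0],[0,0.38,0.78,0,0,0],[0,0.38,0.78,0,0,0]]]';python3 - <<'E'
from h import *
s=st()
p,im=shot("wrist","w12",None,1.4)
p,im=shot("scene","s12",(130,200,330,350),4)
E
```

```text
t: 26.45
eef_pos: [0.4242, 0.2697, 0.2399]
ee_rot: [-3.141, 0.0, -1.315]
force: [0.2, -0.8, -0.2]
width: 0.0199
t: 27.08
eef_pos: [0.4242, 0.2697, 0.2399]
ee_rot: [3.142, 0.0, -1.315]
force: [-0.2, -1.2, -0.5]
width: 0.0458
t: 27.95
eef_pos: [0.4239, 0.3454, 0.3951]
ee_rot: [3.14, -0.001, -1.315]
force: [0.4, -0.0, -0.1]
width: 0.046
t 27.95 pos [0.4239 0.3454 0.3951] rot [ 3.140e+00 -1.000e-03 -1.315e+00] F [ 0.4 -0.  -0.1] M [-0.05  0.11 -0.  ] w 0.046
```

View pics/s12.png

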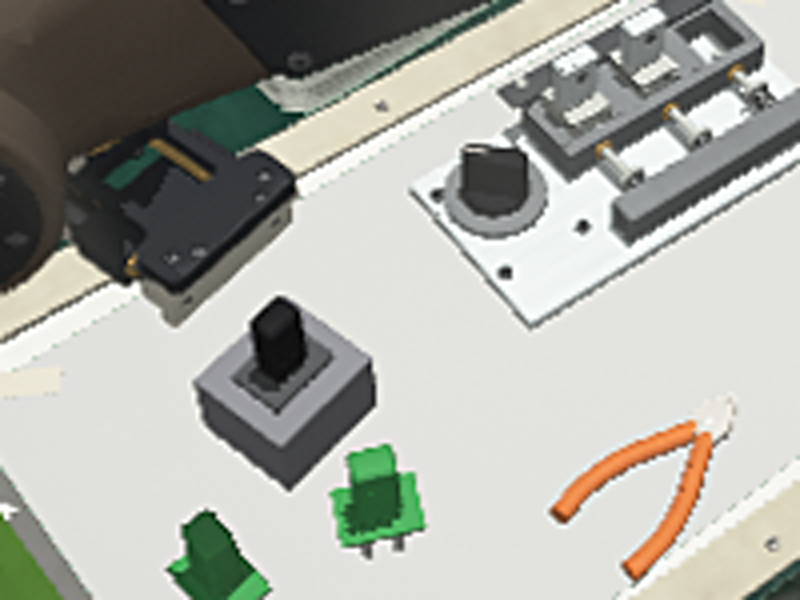

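View pics/w12.png

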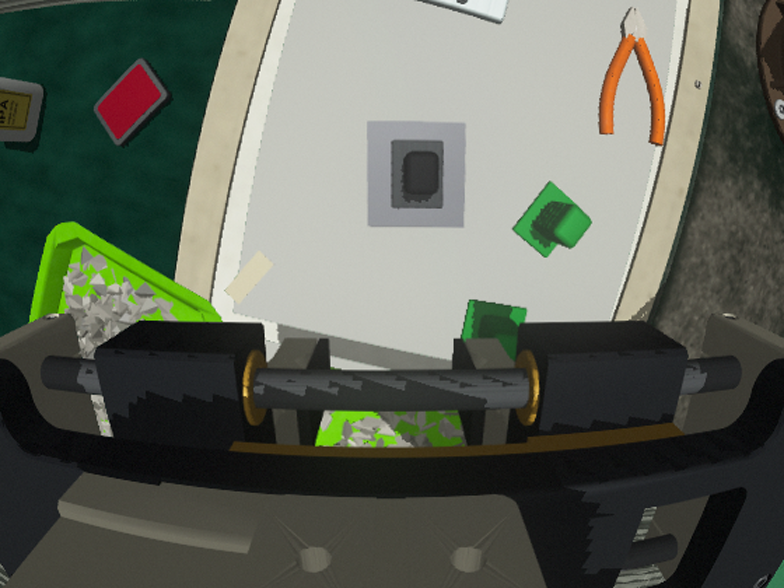

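```bash
python3 -m inch '[[[0.05,-0.15,0,0,0,-0.02],[0.1,-0.35,0,0,0,-0.04],[0.16,-0.55,0,0,0,-0.06],[0.22,-0.75,0,0,0,-0.084],[0.28,-0.9,0,0,0,-0.084],[0.313,-1,0,0,0,-0.084]]]' 46 30; python3 -m inch '[[[0,-0.2,0,0,0,0],[0,-0.43,0,0,0,0],[0,-0.43,0,0,0,0],[0,-0.43,0,0,0,0]]]';  python3 - <<'E'
from h import *
s=st()
p,im=shot("wrist","w13",(200,0,360,240),2.5)
for n in ["link2_paddle","link_bin"]:
  for d in arm.regions_of(n,"wrist")[:3]:
    print(n,d["score"],np.round(d["box"]))
p=arm.camera_params("top");shot("top","t13")
for d in arm.regions_of("link_bin","top")[:2]:
    print(d["score"],d["box"],cv2.minAreaRect(np.argwhere(d["region"])[:,::-1].astype(np.float32)))
E
```

```text
t: 28.8
eef_pos: [0.4868, 0.1435, 0.3955]
ee_rot: [3.141, -0.0, -1.581]
force: [0.1, 0.2, 0.7]
width: 0.046
t: 29.3
eef_pos: [0.4866, 0.0592, 0.3957]
ee_rot: [3.141, -0.0, -1.58]
force: [0.7, 0.8, -0.1]
width: 0.0458
t 29.3 pos [0.4866 0.0592 0.3957] rot [ 3.141 -0.    -1.58 ] F [ 0.7  0.8 -0.1] M [ 0.06  0.09 -0.01] w 0.0458
link2_paddle 0.83 [263.  76. 296. 111.]
link2_paddle 0.57 [307.  92. 343. 107.]
0.95 [344.6, 214.3, 404.9, 294.9] ((376.5823059082031, 252.37060546875), (74.29869842529297, 48.267032623291016), 77.47119140625)
```

View pics/w13.png

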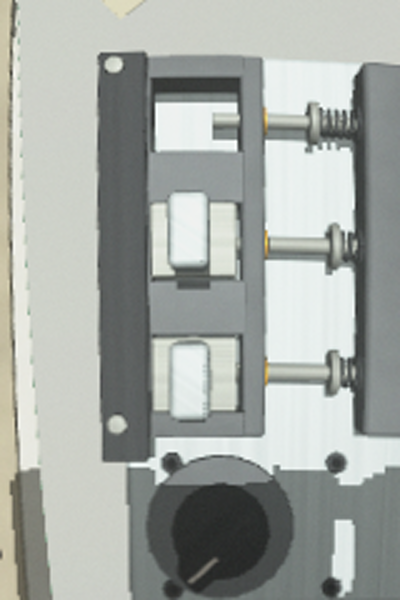

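View pics/t13.png

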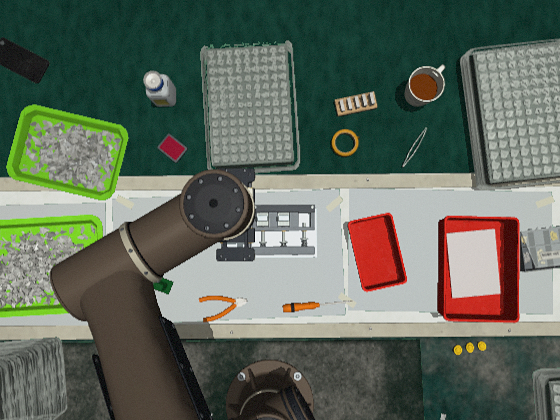

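```bash
python3 - <<'E'
from h import *
p=arm.camera_params("wrist")
for u,v in [(189,228),(190,380)]: print(px2w(p,200+u/2.5,v/2.5,.085,True).round(4))
p=arm.camera_params("top")
for z in (0,.026,.052):print("bin",px2w(p,376.58,252.37,z).round(4))
for q in [(349,221),(392,213),(405,285),(361,290)]: print(px2w(p,*q,.052).round(4))
im=np.load("pics/t13.npy");cv2.imwrite("pics/k13.png",cv2.resize(im[200:310,330:420],None,fx=5,fy=5,interpolation=cv2.INTER_CUBIC))
E
```

```text
[ 0.4893 -0.04    0.085 ]
[0.4895 0.0149 0.085 ]
bin [ 0.3965 -0.293   0.    ]
bin [ 0.3973 -0.288   0.026 ]
bin [ 0.3981 -0.283   0.052 ]
[ 0.4802 -0.2129  0.052 ]
[ 0.4999 -0.3252  0.052 ]
[ 0.3133 -0.3546  0.052 ]
[ 0.3016 -0.2407  0.052 ]
```

View pics/k13.png

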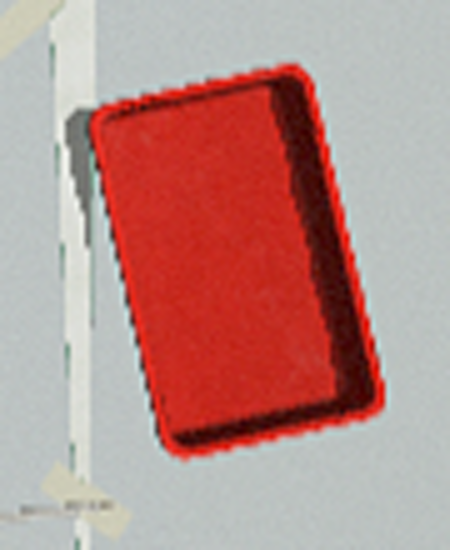

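```bash
python3 -m inch '[[[0.01,-0.1,-0.1,0,0,0],[0.01,-0.222,-0.25,0,0,0],[0.01,-0.222,-0.4,0,0,0],[0.01,-0.222,-0.55,0,0,0],[0.01,-0.222,-0.65,0,0,0],[0.01,-0.222,-0.75,0,0,0],[0.01,-0.222,-0.813,0,0,0],[0.01,-0.222,-0.813,0,0,0]]]' 40 30; python3 -m inch '[[[0,0,0,0,0,0],[0,0,0,0,0,0],[0,0,0,0,0,0],[0,0,0,0,0,0],[0,0,0,0,0,0],[0,0,0,0,0,0]]]' 0 30
```

```text
t: 30.55
eef_pos: [0.4886, 0.0155, 0.2326]
ee_rot: [3.14, -0.001, -1.579]
force: [1.2, 0.8, 0.4]
width: 0.0403
t: 31.3
eef_pos: [0.4891, 0.0154, 0.2336]
ee_rot: [-3.141, 0.0, -1.579]
force: [-0.5, 0.2, 5.0]
width: 0.0149
```

Gripped (14.9 mm). Lift straight out.

```bash
python3 -m inch '[[[0,0,0.05,0,0,0],[0,0,0.12,0,0,0],[0,0,0.2,0,0,0],[0,0,0.3,0,0,0],[0,0,0.45,0,0,0],[0,0,0.6,0,0,0],[0,0,0.6,0,0,0]]]'; python3 -m inch '[[[0,-0.2,0,0,0,0],[-0.02,-0.45,0,0,0,0.01],[-0.05,-0.7,0,0,0,0.03],[-0.08,-0.85,0,0,0,0.05],[-0.1,-1,0,0,0,0.07],[-0.1,-1,0,0,0,0.073]]]';  python3 - <<'E'
from h import *
s=st()
shot("wrist","w14",None,1.4)
shot("scene","s14",None,1.4)
p=arm.camera_params("top");shot("top","t14",(330,200,420,310),5)
for d in arm.regions_of("link_bin","top")[:2]:
    r=cv2.minAreaRect(np.argwhere(d["region"])[:,::-1].astype(np.float32));print(d["score"],r,px2w(p,*r[0],.045))
E
```

```text
t: 32.17
eef_pos: [0.4892, 0.0154, 0.3563]
ee_rot: [-3.137, 0.002, -1.579]
force: [0.5, -0.1, -0.4]
width: 0.0149
t: 32.92
eef_pos: [0.4679, -0.1861, 0.3527]
ee_rot: [3.14, 0.001, -1.352]
force: [0.0, 1.6, -0.2]
width: 0.0147
t 32.92 pos [ 0.4679 -0.1861  0.3527] rot [ 3.140e+00  1.000e-03 -1.352e+00] F [ 0.   1.6 -0.2] M [ 0.03  0.07 -0.01] w 0.0147
0.9 ((380.0270080566406, 266.6622009277344), (45.70291519165039, 48.497703552246094), 80.53767395019531) [ 0.36069521 -0.29251012  0.045     ]
```

View pics/w14.png

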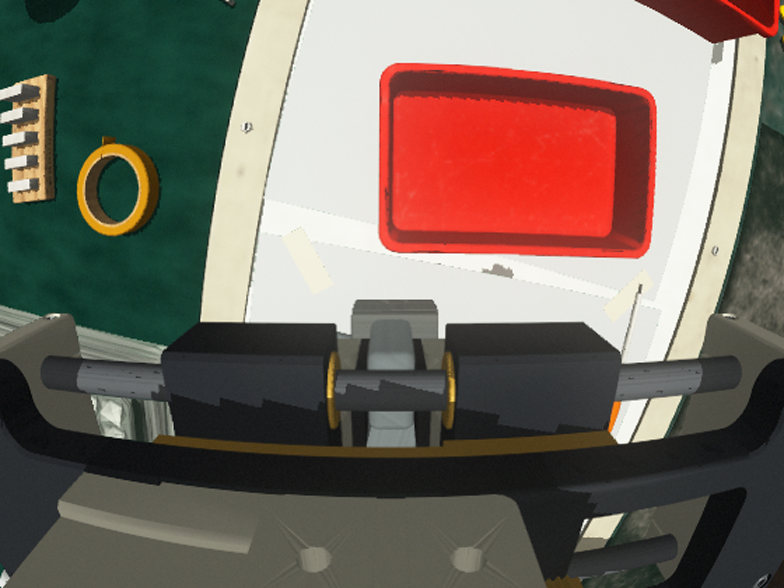

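View pics/s14.png

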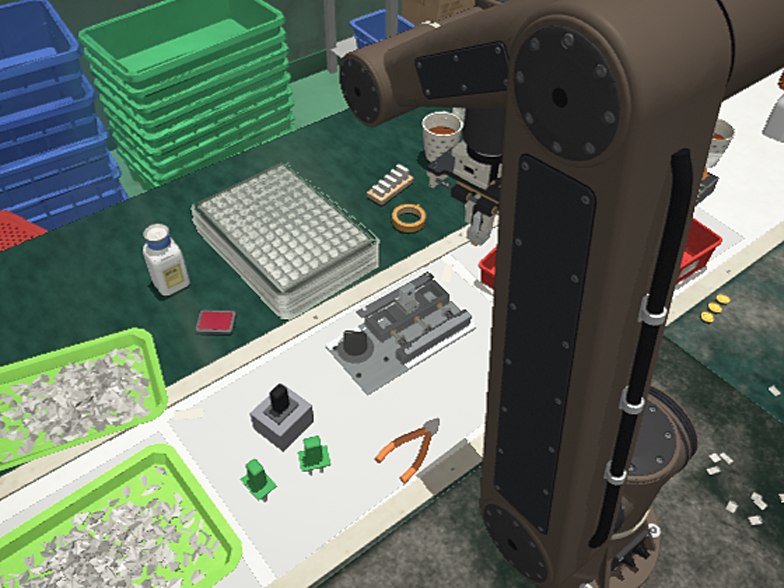

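View pics/t14.png

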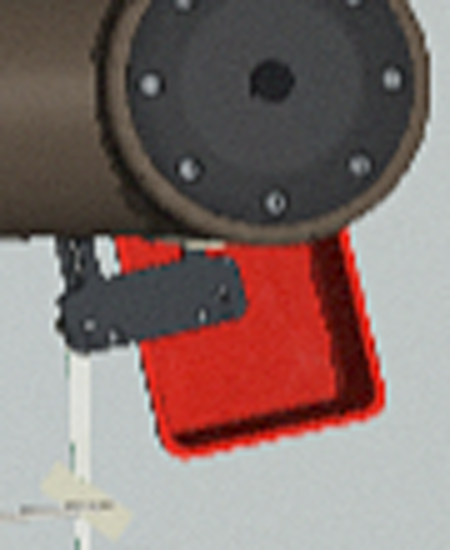

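```bash
python3 - <<'E'
from h import *
p=arm.camera_params("wrist")
C=np.array([px2w(p,u/1.4,v/1.4,.052,True) for u,v in [(383,67),(656,92),(653,257),(382,247)]])
print(C.round(3),C.mean(0));e=C[0]+C[3]-C[1]-C[2];print(np.arctan2(e[1],e[0]),[np.linalg.norm(C[i]-C[i-1]) for i in range(4)])
E
```

```text
[[ 0.504 -0.318  0.052]
 [ 0.32  -0.359  0.052]
 [ 0.292 -0.245  0.052]
 [ 0.48  -0.207  0.052]] [ 0.39883123 -0.28238196  0.052     ]
0.2110808145589201 [np.float64(0.11359964031428922), np.float64(0.18817468137478532), np.float64(0.11719160205933783), np.float64(0.19162008030292846)]
```

```bash
python3 -m inch '[[[-0.05,-0.2,0,0,0,0],[-0.135,-0.442,0,0,0,0],[-0.135,-0.442,-0.15,0,0,0],[-0.135,-0.442,-0.3,0,0,0],[-0.135,-0.442,-0.42,0,0,0],[-0.135,-0.442,-0.54,0,0,0],[-0.135,-0.442,-0.62,0,0,0],[-0.135,-0.442,-0.633,0,0,0]]]';python3 - <<'E'
from h import *
s=st()
shot("wrist","w15",None,1.4)
E
```

```text
t: 34.12
eef_pos: [0.4417, -0.2723, 0.2257]
ee_rot: [3.139, 0.001, -1.349]
force: [0.1, 0.1, -0.2]
width: 0.0147
t 34.12 pos [ 0.4417 -0.2723  0.2257] rot [ 3.139e+00  1.000e-03 -1.349e+00] F [ 0.1  0.1 -0.2] M [0.04 0.19 0.03] w 0.0147
```

View pics/w15.png

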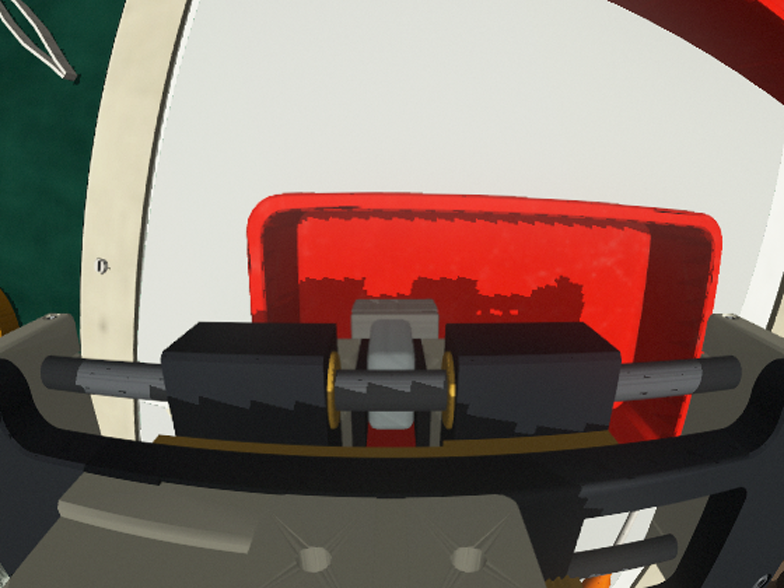

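Link is inside the bin well. Release gently and rise.

```bash
python3 -m inch '[[[0,0,0,0,0,0],[0,0,0,0,0,0],[0,0,0,0,0,0],[0,0,0,0,0,0]]]' 34; python3 -m inch '[[[0,0,0.1,0,0,0],[0,0,0.25,0,0,0],[0,0,0.5,0,0,0],[0,0.1,0.7,0,0,0],[0,0.25,0.8,0,0,0],[0,0.35,0.8,0,0,0],[0,0.35,0.8,0,0,0]]]';python3 - <<'E'
from h import *
s=st()
shot("wrist","w16",None,1.4)
E
```

```text
t: 34.67
eef_pos: [0.4418, -0.2731, 0.227]
ee_rot: [-3.141, -0.0, -1.35]
force: [-0.0, -0.6, 0.3]
width: 0.034
t: 35.55
eef_pos: [0.4416, -0.2023, 0.3872]
ee_rot: [-3.14, -0.0, -1.348]
force: [0.9, 0.6, -0.2]
width: 0.0337
t 35.55 pos [ 0.4416 -0.2023  0.3872] rot [-3.14  -0.    -1.348] F [ 0.9  0.6 -0.2] M [-0.01  0.08  0.03] w 0.0337
```

View pics/w16.png

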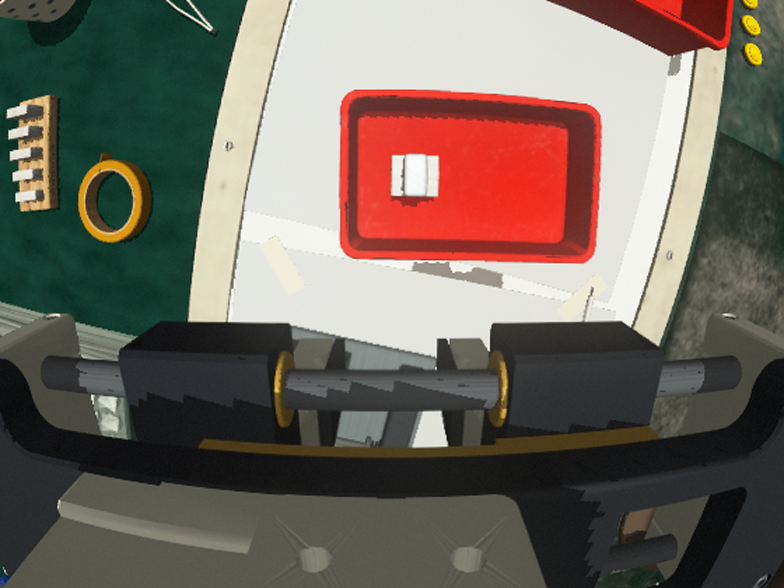

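```bash
python3 -m inch '[[[0.07,0.25,0,0,0,-0.02],[0.15,0.5,0,0,0,-0.04],[0.235,0.72,0,0,0,-0.06],[0.235,0.815,-0.1,0,0,-0.073],[0.235,0.815,-0.25,0,0,-0.073],[0.235,0.815,-0.4,0,0,-0.073],[0.235,0.815,-0.4,0,0,-0.073]]]' 40 30;python3 - <<'E'
from h import *
s=st()
shot("wrist","w17",None,1.4)
shot("scene","s17",(180,140,380,290),4)
E
```

```text
t: 36.48
eef_pos: [0.4881, -0.0408, 0.3045]
ee_rot: [3.136, -0.001, -1.58]
force: [0.1, -0.3, 0.4]
width: 0.04
t 36.48 pos [ 0.4881 -0.0408  0.3045] rot [ 3.136e+00 -1.000e-03 -1.580e+00] F [ 0.1 -0.3  0.4] M [-0.04  0.11 -0.02] w 0.04
```

View pics/w17.png

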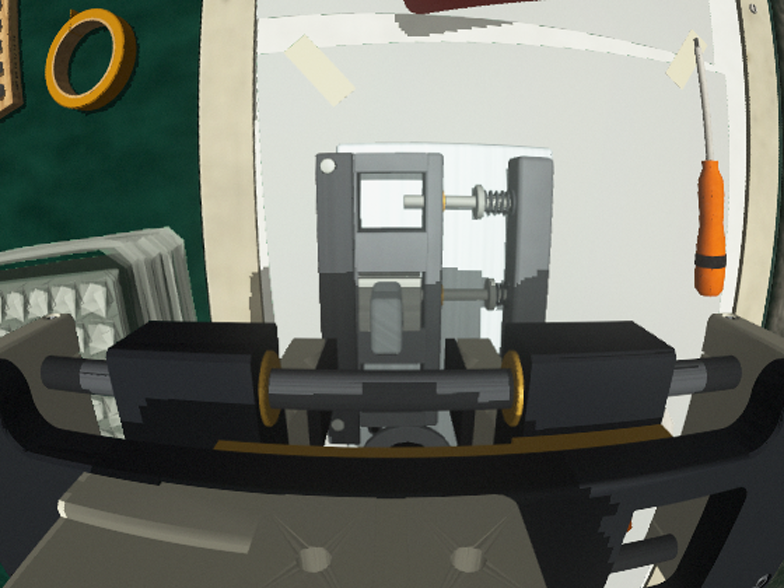

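View pics/s17.png

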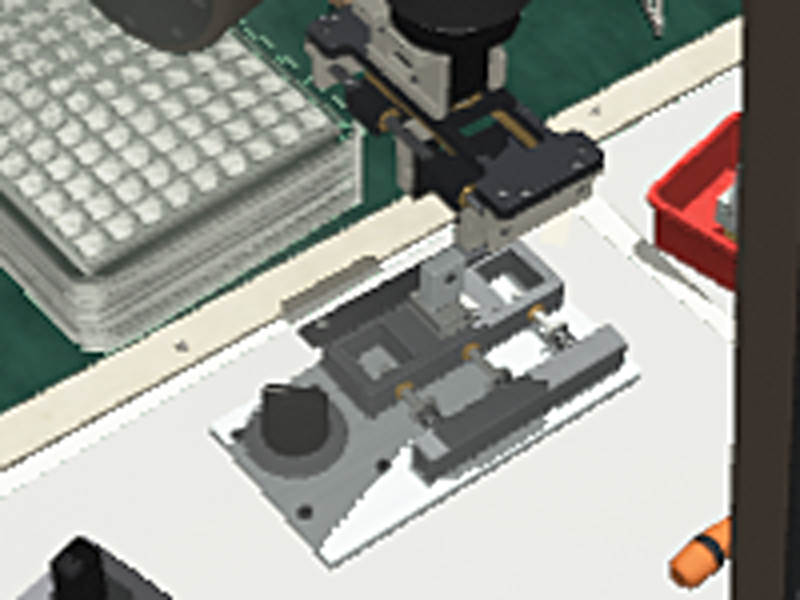

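```bash
python3 -m inch '[[[0,0,-0.1,0,0,0],[0,0,-0.2,0,0,0],[0,0,-0.29,0,0,0],[0,0,-0.35,0,0,0],[0,0,-0.368,0,0,0],[0,0,-0.368,0,0,0]]]'; python3 -m inch '[[[0,0,0,0,0,0],[0,0,0,0,0,0],[0,0,0,0,0,0],[0,0,0,0,0,0],[0,0,0,0,0,0],[0,0,0,0,0,0]]]' 0 30; python3 -m inch '[[[0,0,0.05,0,0,0],[0,0,0.12,0,0,0],[0,0,0.2,0,0,0],[0,0,0.3,0,0,0],[0,0,0.45,0,0,0],[0,0,0.6,0,0,0],[0,0,0.6,0,0,0]]]';python3 -m inch '[[[0,-0.2,0,0,0,0.01],[0,-0.45,0,0,0,0.03],[-0.05,-0.65,0,0,0,0.05],[-0.08,-0.73,0,0,0,0.073],[-0.1,-0.73,0,0,0,0.073],[-0.1,-0.73,0,0,0,0.073]]]'; python3 - <<'E'
from h import *
s=st()
shot("wrist","w18",None,1.4)
p=arm.camera_params("wrist")
for d in arm.regions_of("link_bin","wrist")[:2]:print(d["score"],d["box"])
E
```

```text
t: 37.33
eef_pos: [0.4891, -0.0401, 0.2335]
ee_rot: [-3.141, 0.0, -1.579]
force: [-0.9, 0.6, -0.3]
width: 0.0402
t: 38.08
eef_pos: [0.4889, -0.04, 0.2332]
ee_rot: [-3.141, 0.0, -1.579]
force: [-0.2, 0.6, 4.0]
width: 0.0148
t: 38.95
eef_pos: [0.4892, -0.0401, 0.3562]
ee_rot: [-3.137, 0.001, -1.579]
force: [0.7, -0.7, -1.2]
width: 0.0148
t: 39.7
eef_pos: [0.4684, -0.1858, 0.3529]
ee_rot: [3.141, 0.0, -1.351]
force: [0.2, -0.4, -0.4]
width: 0.0151
t 39.7 pos [ 0.4684 -0.1858  0.3529] rot [ 3.141  0.    -1.351] F [ 0.2 -0.4 -0.4] M [-0.01  0.1  -0.02] w 0.0151
0.87 [242.4, 68.4, 449.2, 206.9]
0.39 [275.4, 133.2, 322.5, 206.4]
```

View pics/w18.png

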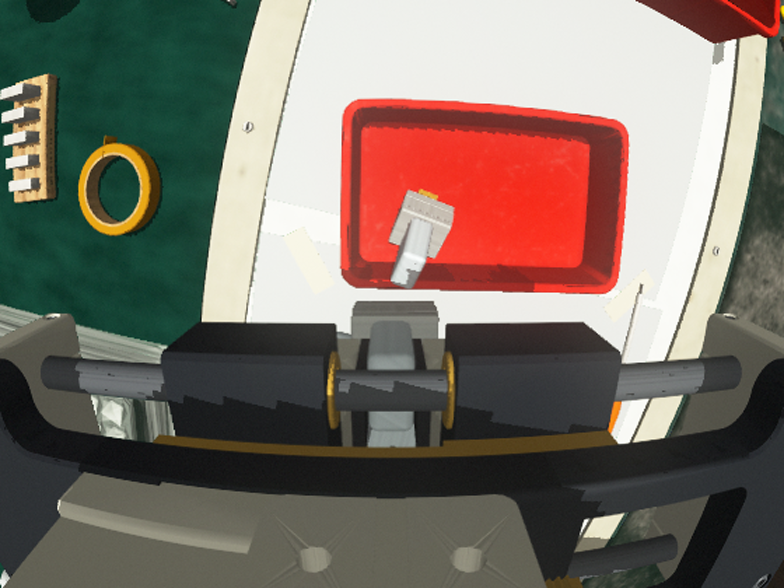

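```bash
python3 - <<'E'
from h import *
p=arm.camera_params("wrist")
C=np.array([px2w(p,u/1.4,v/1.4,.052,True) for u,v in [(345,100),(630,121),(618,293),(343,284)]])
print(C.round(3),C.mean(0));e=C[0]+C[3]-C[1]-C[2];a=np.arctan2(e[1],e[0]);print(a,[np.linalg.norm(C[i]-C[i-1]).round(3) for i in range(4)])
c=C.mean(0)[:2];
for lx in(-.03,-.04):print(lx,c+lx*np.array([np.cos(a),np.sin(a)]))
im=np.load("pics/w18.npy");cv2.imwrite("pics/k18.png",cv2.resize(im[65:220,230:460],None,fx=3.2,fy=3.2,interpolation=cv2.INTER_CUBIC))
E
```

```text
[[ 0.522 -0.294  0.052]
 [ 0.337 -0.332  0.052]
 [ 0.313 -0.215  0.052]
 [ 0.499 -0.18   0.052]] [ 0.41779774 -0.25516591  0.052     ]
0.19696182518634253 [np.float64(0.116), np.float64(0.189), np.float64(0.12), np.float64(0.19)]
-0.03 [ 0.38837777 -0.26103663]
-0.04 [ 0.37857111 -0.26299354]
```

View pics/k18.png

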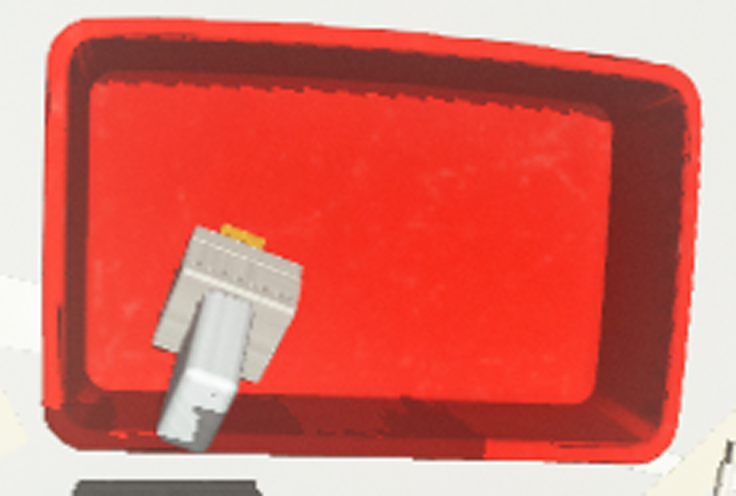

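```bash
python3 -m inch '[[[-0.2,-0.18,0,0,0,0],[-0.4,-0.36,0,0,0,0],[-0.43,-0.38,-0.12,0,0,0],[-0.43,-0.38,-0.3,0,0,0],[-0.43,-0.38,-0.42,0,0,0],[-0.43,-0.38,-0.54,0,0,0],[-0.43,-0.38,-0.62,0,0,0],[-0.43,-0.38,-0.636,0,0,0]]]';python3 -m inch '[[[0,0,0,0,0,0]]]';python3 - <<'E'
from h import *
s=st()
shot("wrist","w19",None,1.4)
E
```

```text
t: 40.8
eef_pos: [0.3829, -0.2615, 0.225]
ee_rot: [3.14, 0.001, -1.349]
force: [-0.1, 0.8, -1.0]
width: 0.0147
t: 40.92
eef_pos: [0.3832, -0.2618, 0.2261]
ee_rot: [3.142, -0.0, -1.349]
force: [0.4, 0.0, -0.4]
width: 0.0147
t 40.92 pos [ 0.3832 -0.2618  0.2261] rot [ 3.142 -0.    -1.349] F [ 0.4  0.  -0.4] M [-0.01  0.08  0.05] w 0.0147
```

View pics/w19.png

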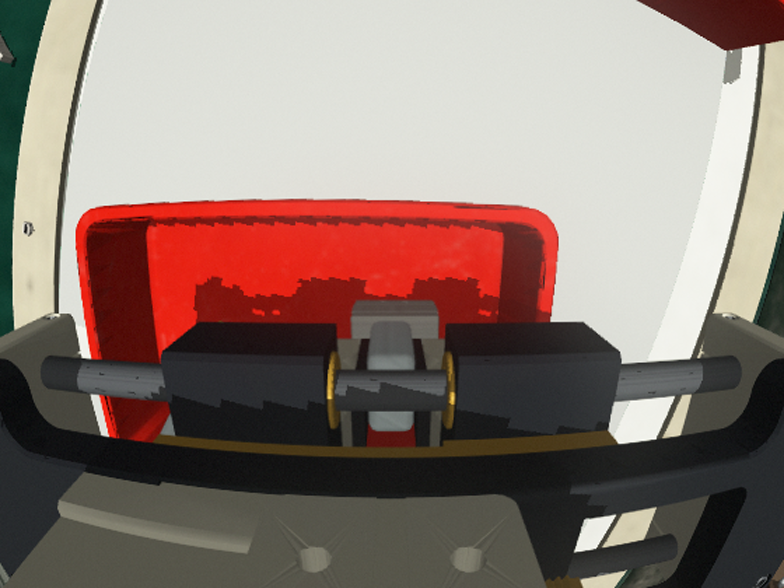

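```bash
python3 -m inch '[[[0,0,0,0,0,0],[0,0,0,0,0,0],[0,0,0,0,0,0],[0,0,0,0,0,0]]]' 34; python3 -m inch '[[[0,0,0.1,0,0,0],[0,0,0.25,0,0,0],[0,0,0.5,0,0,0],[0.05,0.2,0.7,0,0,0],[0.1,0.4,0.8,0,0,0],[0.1,0.45,0.8,0,0,0],[0.1,0.45,0.8,0,0,0]]]';python3 - <<'E'
from h import *
s=st()
shot("wrist","w20",None,1.4)
im=np.load("pics/w20.npy");cv2.imwrite("pics/k20.png",cv2.resize(im[65:230,230:460],None,fx=3.2,fy=3.2,interpolation=cv2.INTER_CUBIC))
E
```

```text
t: 41.48
eef_pos: [0.3828, -0.2621, 0.226]
ee_rot: [-3.141, -0.0, -1.35]
force: [-0.1, 0.6, 0.5]
width: 0.034
t: 42.35
eef_pos: [0.4025, -0.1717, 0.3855]
ee_rot: [3.141, 0.0, -1.348]
force: [0.3, -0.5, 1.2]
width: 0.034
t 42.35 pos [ 0.4025 -0.1717  0.3855] rot [ 3.141  0.    -1.348] F [ 0.3 -0.5  1.2] M [0.01 0.08 0.01] w 0.034
```

View pics/w20.png

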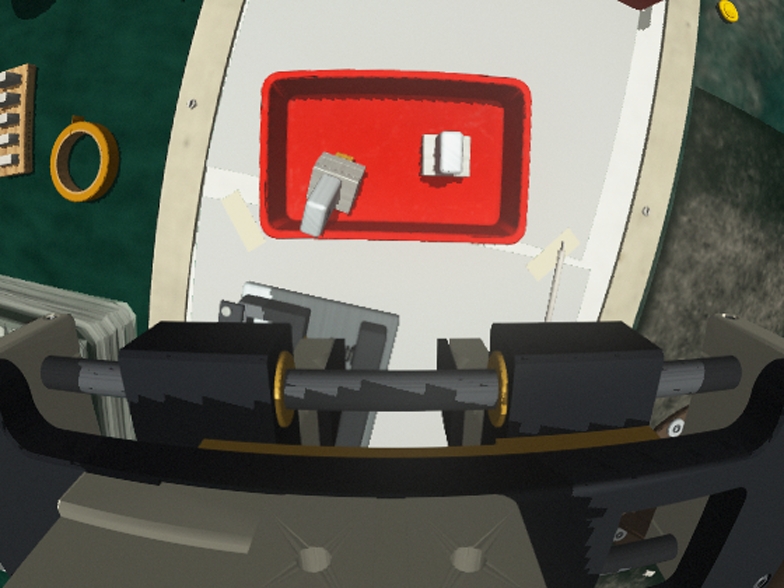

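```bash
python3 - <<'E'
from h import *
p=arm.camera_params("wrist")
C=np.array([px2w(p,u/1.4,v/1.4,.052,True) for u,v in [(264,72),(530,80),(524,243),(262,238)]])
c=C.mean(0)[:2];e=C[0]+C[3]-C[1]-C[2];a=np.arctan2(e[1],e[0]);print(c,a,[np.linalg.norm(C[i]-C[i-1]).round(3) for i in range(4)])
Rm=np.array([[np.cos(a),np.sin(a)],[-np.sin(a),np.cos(a)]])
for n,u,v,zs in [("padcen",324,203,(.03,.04,.05)),("padend",314,226,(.03,.045,.055)),("link2 top",451,153,(.077,)),("foot far",338,157,(.02,.03))]:
    for z in zs: print(n,z,(Rm@(px2w(p,u/1.4,v/1.4,z,True)[:2]-c)).round(4))
E
```

```text
[ 0.41765654 -0.25561125] 0.19747822228847112 [np.float64(0.119), np.float64(0.187), np.float64(0.118), np.float64(0.188)]
padcen 0.03 [0.0519 0.0361]
padcen 0.04 [0.0504 0.0356]
padcen 0.05 [0.049 0.035]
padend 0.03 [0.0594 0.0534]
padend 0.045 [0.0569 0.0518]
padend 0.055 [0.0553 0.0508]
link2 top 0.077 [-0.0347 -0.0003]
foot far 0.02 [0.043  0.0014]
foot far 0.03 [0.0418 0.0019]
```

View pics/k20.png

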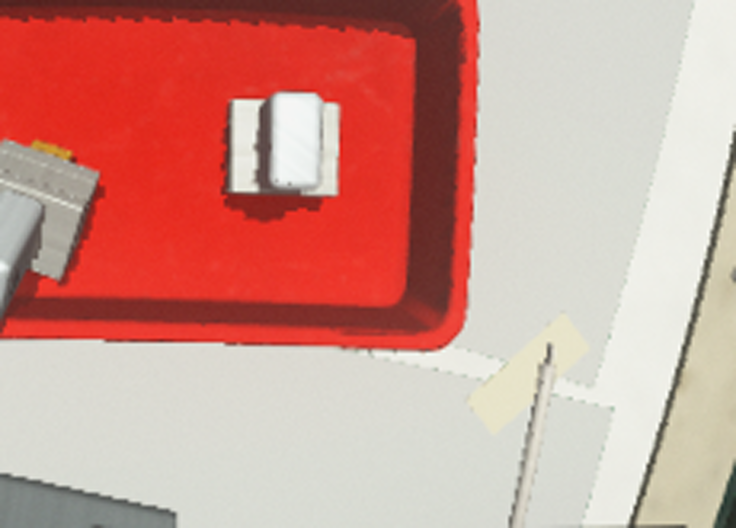

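```bash
python3 -m inch '[[[0.1,0.2,0,0,0,-0.05],[0.2,0.4,0,0,0,-0.1],[0.3,0.6,0,0,0,-0.15],[0.367,0.8,0,0,0,-0.2],[0.367,0.95,0,0,0,-0.25],[0.367,1,0,0,0,-0.3],[0.367,1,0,0,0,-0.338]]]' 32 25; python3 -m inch '[[[0,0.15,-0.1,0,0,0],[0,0.29,-0.25,0,0,0],[0,0.29,-0.4,0,0,0],[0,0.29,-0.5,0,0,0],[0,0.29,-0.5,0,0,0]]]'; python3 - <<'E'
from h import *
s=st()
print((np.array([.4767,.0860,.209])-s["eef_pos"])/.2)
shot("wrist","w21",None,1.4)
E
```

```text
t: 43.28
eef_pos: [0.4764, 0.0277, 0.3845]
ee_rot: [3.141, -0.002, -2.416]
force: [0.9, 0.7, -0.1]
width: 0.0318
t: 43.9
eef_pos: [0.4758, 0.0847, 0.2836]
ee_rot: [3.141, -0.005, -2.413]
force: [0.0, -0.2, 1.3]
width: 0.0318
t 43.9 pos [0.4758 0.0847 0.2836] rot [ 3.141 -0.005 -2.413] F [ 0.  -0.2  1.3] M [0.04 0.   0.03] w 0.0318
[ 0.00453715  0.00665233 -0.37305337]
```

View pics/w21.png

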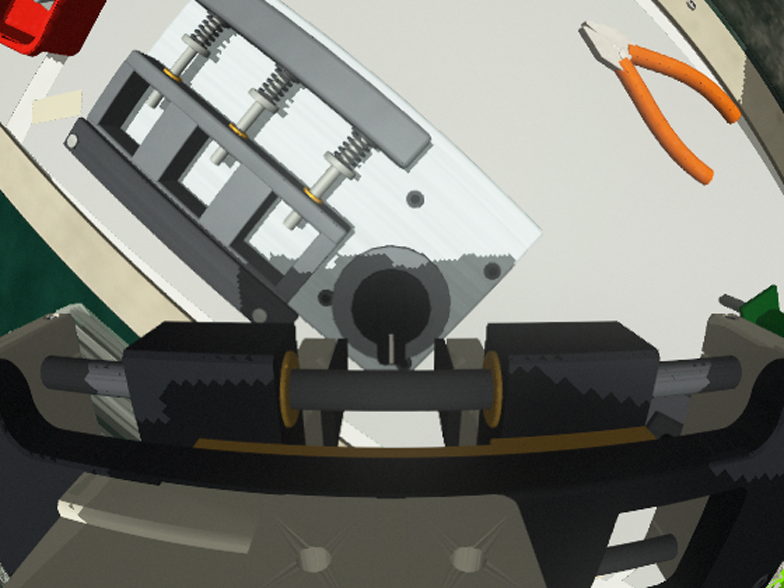

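```bash
python3 -m inch '[[[0,0,-0.1,0,0,0],[0,0,-0.2,0,0,0],[0,0,-0.3,0,0,0],[0,0,-0.35,0,0,0],[0,0,-0.383,0,0,0],[0,0,-0.383,0,0,0]]]';python3 -m inch '[[[0,0,0,0,0,0],[0,0,0,0,0,0],[0,0,0,0,0,0],[0,0,0,0,0,0],[0,0,0,0,0,0]]]' 0 25;python3 -m inch '[[[0,0,0,0,0,0.05],[0,0,0,0,0,0.1],[0,0,0,0,0,0.15],[0,0,0,0,0,0.2],[0,0,0,0,0,0.25],[0,0,0,0,0,0.3],[0,0,0,0,0,0.35],[0,0,0,0,0,0.4]]]';python3 -m inch '[[[0,0,0,0,0,0.05],[0,0,0,0,0,0.1],[0,0,0,0,0,0.15],[0,0,0,0,0,0.2],[0,0,0,0,0,0.25],[0,0,0,0,0,0.3],[0,0,0,0,0,0.35],[0,0,0,0,0,0.35]]]';python3 - <<'E'
from h import *
st()
E
```

```text
t: 44.7
eef_pos: [0.4764, 0.0859, 0.2094]
ee_rot: [-3.142, -0.0, -2.412]
force: [-0.4, -0.0, 0.5]
width: 0.0324
t: 45.32
eef_pos: [0.4765, 0.0859, 0.2097]
ee_rot: [-3.141, 0.001, -2.411]
force: [2.4, -3.2, 5.6]
width: 0.0135
t: 46.32
eef_pos: [0.4766, 0.0858, 0.2097]
ee_rot: [-3.141, -0.0, -1.15]
force: [3.5, -4.9, 5.1]
width: 0.0138
t: 47.32
eef_pos: [0.4766, 0.0859, 0.2097]
ee_rot: [-3.142, -0.001, -0.053]
force: [3.5, -4.3, 5.5]
width: 0.0138
t 47.33 pos [0.4766 0.0859 0.2097] rot [-3.142e+00 -1.000e-03 -5.300e-02] F [ 3.5 -4.3  5.5] M [-1.75 -0.79  0.03] w 0.0138
```

```bash
python3 -m inch '[[[0,0,0,0,0,0.01],[0,0,0,0,0,0.02],[0,0,0,0,0,0.025],[0,0,0,0,0,0.025]]]';python3 - <<'E'
from h import *
st()
E
python3 -m inch '[[[0,0,0,0,0,0],[0,0,0,0,0,0],[0,0,0,0,0,0],[0,0,0,0,0,0]]]' 36;python3 -m inch '[[[0,0,0.1,0,0,0],[0,0,0.25,0,0,0],[0,0,0.5,0,0,0],[0,0.1,0.75,0,0,0],[0,0.2,0.9,0,0,-0.05],[0,0.2,0.9,0,0,-0.1],[0,0.2,0.9,0,0,-0.15],[0,0.2,0.9,0,0,-0.2]]]' ;python3 -m inch '[[[0,0.2,0,0,0,-0.05],[0,0.3,0,0,0,-0.1],[0,0.3,0,0,0,-0.15],[0,0.3,0,0,0,-0.2],[0,0.3,0,0,0,-0.25],[0,0.3,0,0,0,-0.29],[0,0.3,0,0,0,-0.29]]]';python3 - <<'E'
from h import *
st()
shot("wrist","w22",None,1.4)
shot("scene","s22",None,1.4)
shot("top","t22",None,1.4)
E
```

```text
t: 47.82
eef_pos: [0.4766, 0.0859, 0.2097]
ee_rot: [-3.141, -0.001, 0.022]
force: [3.3, -4.0, 5.1]
width: 0.014
t 47.83 pos [0.4766 0.0859 0.2097] rot [-3.141e+00 -1.000e-03  2.200e-02] F [ 3.3 -4.   5.1] M [-1.76 -0.77 -0.58] w 0.014
t: 48.32
eef_pos: [0.4761, 0.086, 0.2091]
ee_rot: [3.142, 0.0, 0.023]
force: [-0.2, 0.3, 0.2]
width: 0.0355
t: 49.32
eef_pos: [0.476, 0.126, 0.3892]
ee_rot: [-3.142, 0.0, -0.61]
force: [0.2, 0.3, 0.3]
width: 0.0362
t: 50.2
eef_pos: [0.4761, 0.1859, 0.3891]
ee_rot: [3.141, -0.0, -1.515]
force: [-0.2, 0.1, -0.1]
width: 0.0362
t 50.2 pos [0.4761 0.1859 0.3891] rot [ 3.141 -0.    -1.515] F [-0.2  0.1 -0.1] M [0.   0.1  0.02] w 0.0362
```

View pics/w22.png

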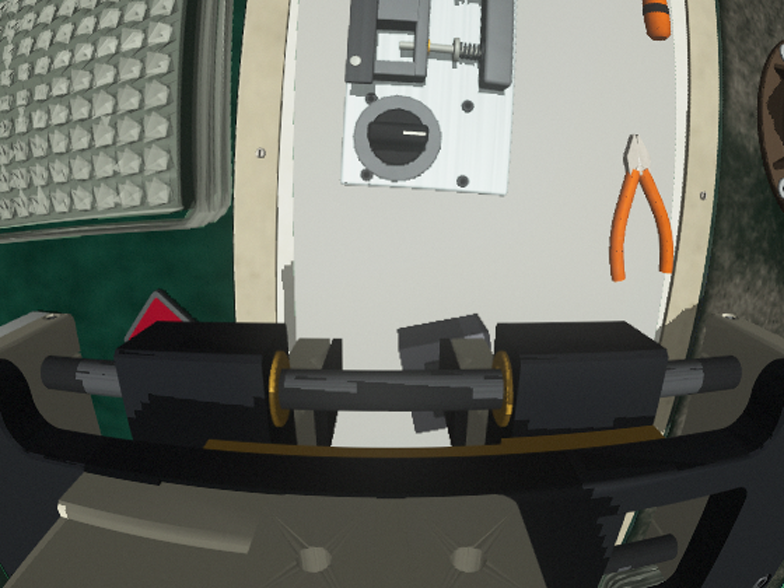

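View pics/s22.png

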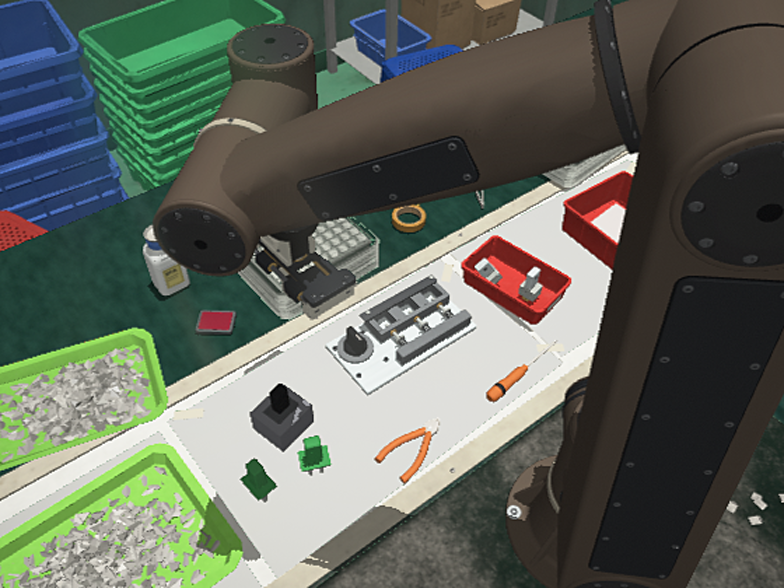

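View pics/t22.png

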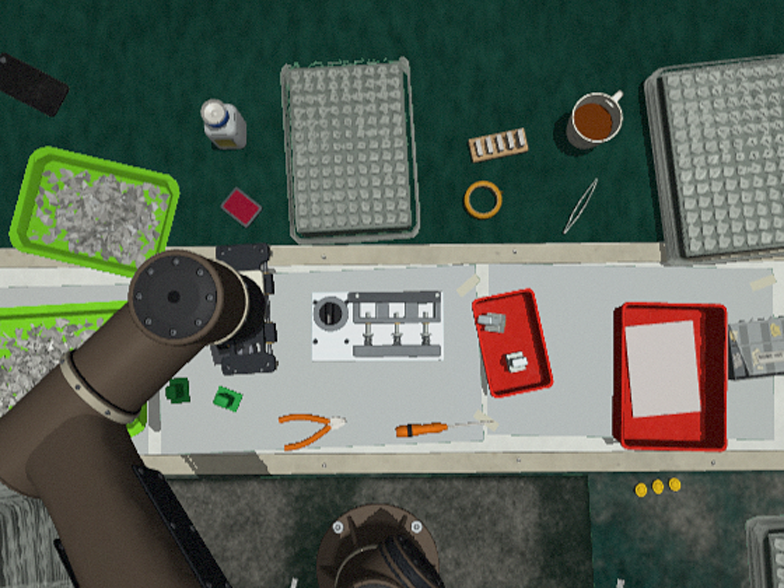

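```bash
python3 - <<'E'
from h import *
p=arm.camera_params("wrist")
a,b=[px2w(p,u/1.4,v/1.4,.056,True) for u,v in [(403,133.5),(425,132)]];d=a-b;print("bar angle",np.arctan2(d[1],d[0]))
im=np.load("pics/w22.npy");cv2.imwrite("pics/k22.png",cv2.resize(im[65:135,240:330],None,fx=8,fy=8,interpolation=cv2.INTER_CUBIC))
im=np.load("pics/s22.npy");cv2.imwrite("pics/k22b.png",cv2.resize(im[160:340,170:430],None,fx=3,fy=3,interpolation=cv2.INTER_CUBIC))
E
```

```text
bar angle 0.1377934689284371
```

View pics/k22.png

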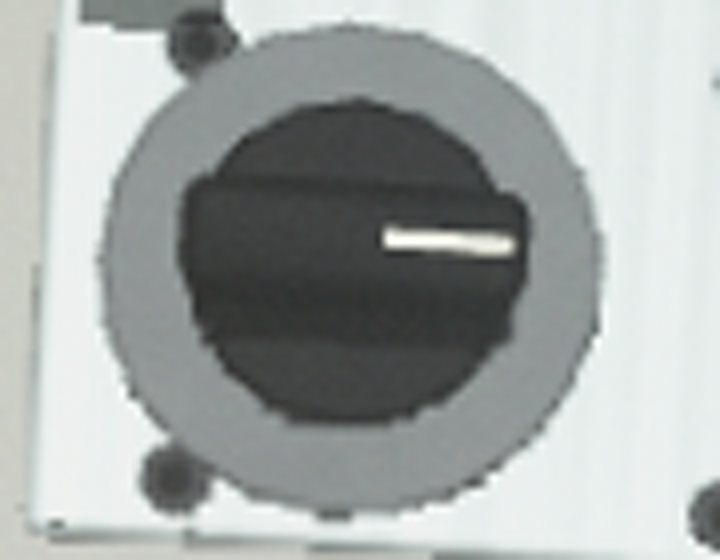

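View pics/k22b.png

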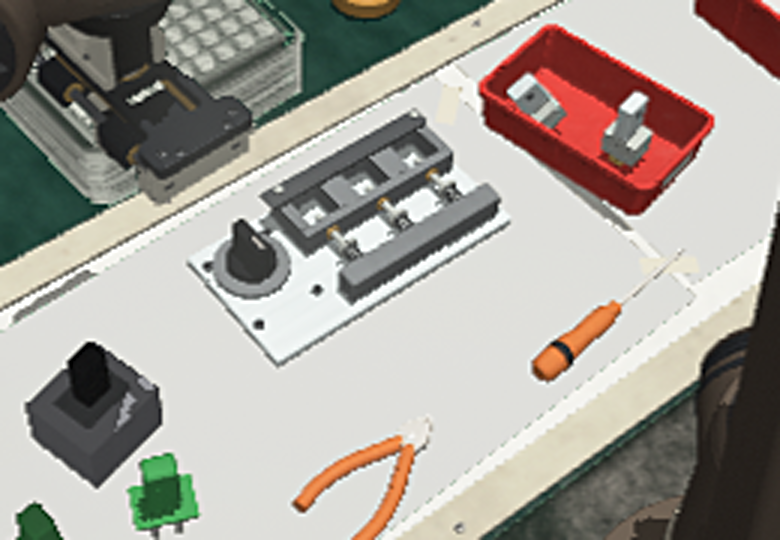

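```bash
python3 - <<'E'
from h import *
print(arm.job_done()); st()
E
```

```text
the job is handed in; nothing more can be done
None
the job is handed in; nothing more can be done
```

The link carrier is unloaded and the job was handed in about 50 s into the 208 s limit; no verdict was reported.

**What I did**
- I turned the lock knob clockwise to its stop, where the wrist felt a 0.58 N m resisting moment.
- I freed links 3 and 2 with the forked tool; pocket 1 was empty from the start.
- I hung the tool back in its rest, put both links in the small red bin, and turned the knob back anticlockwise to its stop (−0.58 N m).

**Last checks**
- **Pockets and tool:** all pockets are empty, and the forked tool stands upright in its rest with its flange seated.
- **Knob:** a quick reading of its pointer gave 0.14 rad, close to the 0.15 rad limit. The zoomed picture showed the grip bar within about 0.01 rad of the carrier's axis, and I trust that because the knob had clearly reached its stop.
- **Bin:** it was knocked a few centimetres aside while I fetched link 2, so I measured its position again before placing that link.
- **Links:** the knock toppled link 3, which now leans on a side wall inside the bin. I estimate its paddle centre at y +36 mm in the bin and about 40 mm high, within the limits. Link 2 stands near the middle.
- **Bystanders:** they look unmoved in the pictures.

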